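# Open the desktop bureau and put the pencil tray away

### The job

Open the little bureau and put the pencil tray away in it: pull both slide-out supports right out, then lower the writing flap gently onto them. Set the pencil tray on the flap, its low nose towards the bay behind and its tall front plate outwards, and slide it into the bay until it is fully home, keeping both pencils in it; leave the flap down on its supports and do not disturb the other things on the desk.

Things in the scene. Friction and masses are not known exactly. Their poses are not given: they have to be found in the camera images.
- bureau: Small light-wood desktop bureau, fixed, 230 deep (x) x 280 wide (y) x 158 mm high. Origin: on the desk below the middle of the flap's hinge line, at its front face; x points into the bureau, y to the left of someone facing its front, z up. Top board 146 to 158 mm high, from x=68 mm back, nothing on it. The bay is behind the flap, in the middle.
- flap (a joint): Drop-front writing flap 268 wide x 155 long x 12 mm thick, hinged at its lower edge (bureau x=0, height 58 mm, axis in its inner face). 0 = shut, leaning back 30 degrees from upright; grows as it swings out to bureau -x and down; 2.094 = level on the pulled-out supports, inner face up at height 58 mm. Stiff hinge (0.32 Nm, flap 0.3 kg): it stays where left.
- flap_edge (a point): Middle of the flap's free (upper) edge, on its inner face, 155 mm from the hinge axis; when shut it stands 34 mm above the bureau's top, with free space behind it for a finger to hook it. 4 to 5 N there moves the flap. Without supports a loaded flap sinks past level, to 2.30.
- support_left (a joint): Left slide-out support (bureau y=+105 mm): wooden bar 20 wide x 26 high below the flap. 0 = in, 0.10 m = fully out to the bureau's -x; friction about 1.2 N, stays where left. Starts a little way out.
- support_right (a joint): Right slide-out support, the same at bureau y=-105 mm.
- support_left_pull (a point): Centre of the left support's pull: wooden block 24 (bureau x) x 16 (y) x 28 mm (z), 32 mm above the desk, 46 mm ahead of the bureau's front (x=-46) when the support is fully in; it moves with the support, joined to it by a thin neck. Free space on its y sides and before it.
- support_right_pull (a point): Centre of the right support's pull, alike.
- bay_mouth (a point): Mouth of the bay, floor centre: bureau x=15, y=0, height 56 mm (2 mm below the lowered flap's face). The bay: walls 97 mm apart from x=45 inwards; lead-in cheeks 26 mm high flare from 97 mm apart at x=45 to 124 at x=15; roof from x=40, underside at height 114 and top at 122 mm; stop wall at x=200.
- tray: Loose grey plastic pencil tray, 190 (x) x 92 (y) mm, 0.15-0.28 kg. Origin: centre of underside; x to the nose (enters the bay first). Ledges 10, side and nose walls 16 high; front plate 40 high, outer face at x=-95. Middle grip rib 80 long (x), 14 thick (y), top at 42. Fully home the nose meets the stop wall: origin at bureau x=105, y=0, z=56, axes parallel.
- pencil_a: Loose graphite pencil, 168 long, 8 thick, lying in the tray's slot at tray y=+25.5 mm. Origin on its axis, about mid-length (8 mm above the tray's underside); x towards its point.
- pencil_b: The same pencil in the slot at tray y=-25.5 mm.
- abacus: Bystander: wooden abacus 150 x 85 x 18, origin under its centre.
- pencil_pot: Bystander: orange silicone pencil pot, 74 across, 95 high, origin under its centre.
- stapler: Bystander: chrome stapler 130 x 34 x 58, origin under its centre.
- marble_jar: Bystander: glass jar of marbles with twist cap, 68 across, 92 high, origin under its centre.
- mug: Bystander: white mug, 80 across, 90 high, handle at its +y, origin under its centre.
- tape_roll: Bystander: roll of clear tape lying flat, 90 across, 24 high, origin under its centre.
- calculator: Bystander: pocket calculator 150 x 80 x 16, origin under its centre.

How it is judged (in metres and radians):
On the way, in this order (a step that is already met when the one before it is completed fails the run):
1. both supports are pulled out (at least 85 of 100 mm) while the flap is still up (value of joint each of support_left, support_right above 0.085 m and value of joint flap below 0.6 rad), for 0.1 s.
2. the flap is down level on the supports (value of joint each of support_left, support_right above 0.085 m and value of joint flap between 2.02 and 2.17 rad), for 0.2 s.
3. the tray is on the flap in front of the bay, level, nose towards the bay (value of joint flap between 2.02 and 2.17 rad and x of tray in the frame of bureau between -0.15 and 0.03 m and y of tray in the frame of bureau between -0.03 and 0.03 m and z of tray in the frame of bureau between 0.05 and 0.07 m and angle between tray's own z axis and vertical below 0.15 rad and x of bay_mouth in the frame of tray above 0.03 m), for 0.1 s.
At the end, for the whole second after the job is handed in: Both supports at least 85 mm out, flap level on them (within about 4 degrees), tray flat in the bay nose first, within 6 mm of the stop wall and 0.04 rad of straight, both pencils lying in the tray, everything at rest (all of step 2 and x of tray in the frame of bureau between 0.099 and 0.11 m and y of tray in the frame of bureau between -0.006 and 0.006 m and z of tray in the frame of bureau between 0.05 and 0.063 m and angle between the x axis of tray and the x axis of bureau, either way round below 0.04 rad and x of bay_mouth in the frame of tray below 0 m and angle between tray's own z axis and vertical below 0.04 rad and linear speed of tray below 0.02 m/s and velocity of joint flap below 0.05 rad/s and z of pencil_a in the frame of tray between 0 and 0.018 m and y of pencil_a in the frame of tray between -0.045 and 0.045 m and x of pencil_a in the frame of tray between -0.03 and 0.03 m and z of pencil_b in the frame of tray between 0 and 0.018 m and y of pencil_b in the frame of tray between -0.045 and 0.045 m and x of pencil_b in the frame of tray between -0.03 and 0.03 m); the robot touches nothing.
It fails at once if the flap is swung down before both supports are out (value of joint flap above 0.9 rad and value of joint any of support_left, support_right below 0.075 m).
It fails at once if the flap falls or is slammed (faster than 4 rad/s) (velocity of joint flap above 4 rad/s).
It fails at once if the tray is tipped so that pencils may fall out (angle between tray's own z axis and vertical above 0.7 rad).
It fails at once if a bystander is moved more than 30 mm (distance of any of abacus, pencil_pot, stapler, marble_jar, mug, tape_roll, calculator from where it was at the start of the episode above 0.03 m).
It fails at once if a bystander is knocked over (angle between any of abacus, pencil_pot, stapler, marble_jar, mug, tape_roll, calculator's own z axis and vertical above 0.4 rad).
It also fails if it takes over 72 s, if anything falls off the work surface, if the arm or the gripper's body presses on something with over 40 N, if the wrist force passes 120 N, or if a joint passes its speed limit or range.

### The arm

A 6-joint arm with a two-finger parallel gripper is mounted at the origin on the work surface. World frame = base frame: x ahead of the robot, y to its left, z up, the work surface at z = 0. Lengths are in m, angles in degrees, forces in N, time in s.
With the tool pointing down it reaches from about 0.4 to 0.825 m from the base axis. Payload 7 kg.
Tool frame: the origin (TCP) lies at the very end of the fingers, on their centre line; the grasp point (between the pads) lies 19 mm behind it (r.hold_point_z is the distance from the TCP to the grasp point, in m); z points along the fingers, y is the direction in which the jaws open and shut (so a half turn about z gives the same grasp; the last joint's range is limited). The gripper opens to 88 mm and grips with 3 to 60 N. Pads are 19 mm wide; open, the fingers measure 130 mm over their backs; the gripper's body (78 mm by 193 mm) begins 47 mm behind the grasp point.
Start: joints at [-50.071, 20.546, 0.682, 0, -70.136, -16.507], TCP at [0.268, -0.619, 0.203] pointing down, gripper open.
Joint ranges: [-176.03, 176.03], [-82.01, 121.73], [-58.28, 71.71], [-173.87, 95.51], [-174.79, -0.11], [-173.66, 173.66]. Speed limits (degrees/s): [136.94, 136.94, 172.46, 180, 180, 180].

### API

Orientations are given as [roll, pitch, yaw] about the fixed x, y, z axes, in that order (R = Rz(yaw) Ry(pitch) Rx(roll)).
In Python, from plant import r gives the robot as it stands. The module is installed in compiled form; this text tells all that it offers.
- The arm moves only by the shell command python3 -m inch 'ROWS' [FORCE]. ROWS is text: rows parted by semicolons, each of 7 numbers parted by spaces: the shift along the tool's x, y, z in m, then the turn, a rotation vector about the tool's x, y, z in rad, then the opening, from 0 (shut) to 1 (fully open). In form: tx ty tz ax ay az jaw; .... A call has 1 to 20 rows; each row shifts and turns the commanded pose from where the row before left it, along the tool's axes as they then stand; what a row does not reach is not made up. A row lasts 1/12 s, in which the tool goes at most 41.7 mm and 7.16 degrees, less where a joint would pass 70% of its speed; a pose out of reach is approached as far as the arm can. A call with a gripper value outside its range is refused whole. The fingers move at their own pace and stop on an object; FORCE is the grip in N (left out, the last holds). Time passes only in rows, so rows that do not move let the fingers close. It gives the time, the measured TCP pose, the force and the opening at its end, in the units of the state.
- r.get_state(): the state, without advancing time (a new reading comes with each control period).
- r.capture(name): name is "scene" or "top" or "wrist"; returns the picture (480x640x3 uint8, red, green, blue); there is no depth.
- r.camera_params(name): a dict with "vfov" (degrees; the focal length in pixels is half the picture's height over the tangent of half this angle, whatever the lens; pixels are square), "cx", "cy" (the principal point, pixels), "R" (3x3) and "t" (3): a world point X has camera coordinates R X + t. Camera axes: x right, y down, z forward; pixel columns grow to the right and rows downward; lengths in m; the calibration is good to about 2 mm. A picture is of the moment at which its call begins: read the wrist's pose just before it. camera_params takes no time and is no camera call; for the wrist camera it gives the pose at the moment of the call.
- r.close_job(): hands the job in, once; it reports no verdict.
Trained networks look in the newest picture that a camera, given by its name, has taken for a name from the list of things; names that differ only in an ending like _2 or _b are one class to them, and where a whole thing is asked for, a point or a joint stands for the part that bears it (a point fixed in the world has none). Each returns a list of dicts, best first, with "p" (0 to 1); they miss things now and then, are a little off and sometimes report something else, mostly with a low value. They report only what shows in the picture. A call takes as long as a camera call.
- r.recognise(target, camera): "xy" ([column, row] in pixels, amid what is visible of it).
The state is a dict: "time_s": time; "joints": joint angles; "qd": joint speeds; "joint_torque": joint torques, N m; "tcp_pos": TCP position; "eef_rot": TCP orientation; "contact_force": force on the tool from outside, world axes, zero at the start; "moment": the same for the moment, N m; "gripper_width": finger opening in m.
Only numpy, scipy, OpenCV 4.12 (cv2) and the standard library are available. Lean on these libraries where they do the work, as an engineer would, in place of code of your own. Each camera call takes 0.05 s, during which the arm holds its last target.

## Working session

There is one attempt and no reset: what is moved stays moved. The work goes in short steps, Python scripts to look and compute and a shell command to move; the robot and the scene stay as the last step left them, time stands still between calls to the robot, and variables do not carry over. Pictures are saved under pics/ and viewed, and the job is handed in when it is done.

```bash
mkdir -p pics; ls
python3 - <<'E'
from plant import r
import cv2
print(r.get_state())
for n in ("scene","top","wrist"):
    p=r.camera_params(n); print(n,p)
    im=r.capture(n); cv2.imwrite(f"pics/{n}0.png",im[:,:,::-1])
E
```

```text
pics
{'time_s': 0.0, 'joints': array([-5.00695725e+01,  2.05915821e+01,  6.33705083e-01, -1.98861164e-02,
       -7.01374811e+01, -1.65054287e+01]), 'qd': array([-0.0174225 , -0.01662188,  0.03745389, -0.0017339 , -0.02489923,
       -0.02605049]), 'joint_torque': array([ 1.91359875e-03, -5.82714272e+01,  2.93061680e+01,  6.99740097e+00,
        6.91430309e-03, -1.99353390e-04]), 'tcp_pos': array([ 0.26808178, -0.61889267,  0.2021213 ]), 'eef_rot': array([ 1.79903260e+02, -9.17052050e-03, -1.56581766e+02]), 'contact_force': array([ 0.38956704, -0.52200534, -0.7057296 ]), 'moment': array([-0.01422097,  0.01047081,  0.00491786]), 'gripper_width': 0.08753431133713163}
scene {'vfov': 55.32644805638895, 'cx': 327.68479809130366, 'cy': 243.5481399921198, 'R': array([[ 0.12113236,  0.99262507, -0.00473469],
       [ 0.86590864, -0.10799848, -0.4884041 ],
       [-0.48531349,  0.05506173, -0.87260473]]), 't': array([-0.0294951 , -0.39110986,  1.50332523])}
top {'vfov': 48.685358678463416, 'cx': 309.3307818615842, 'cy': 246.79925200165707, 'R': array([[-0.02881649, -0.99949149, -0.01365187],
       [-0.99610575,  0.029852  , -0.08295894],
       [ 0.08332429,  0.01120812, -0.99645945]]), 't': array([-0.02202666,  0.50525199,  1.59822035])}
wrist {'vfov': 67.0766268153681, 'cx': 319.29450453216543, 'cy': 236.37319789047604, 'R': array([[-3.97319638e-01,  9.17679897e-01,  8.43550002e-04],
       [ 8.76850907e-01,  3.79370817e-01,  2.95313850e-01],
       [ 2.70683565e-01,  1.18073659e-01, -9.55399926e-01]]), 't': array([ 0.67384499, -0.03857222,  0.39021384])}
```

View pics/scene0.png

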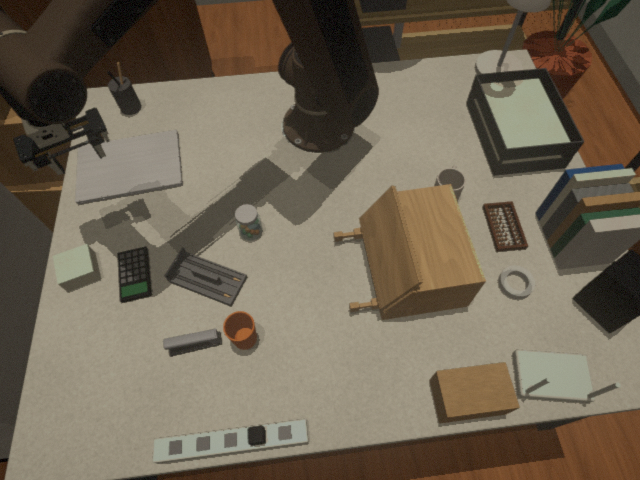

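View pics/top0.png

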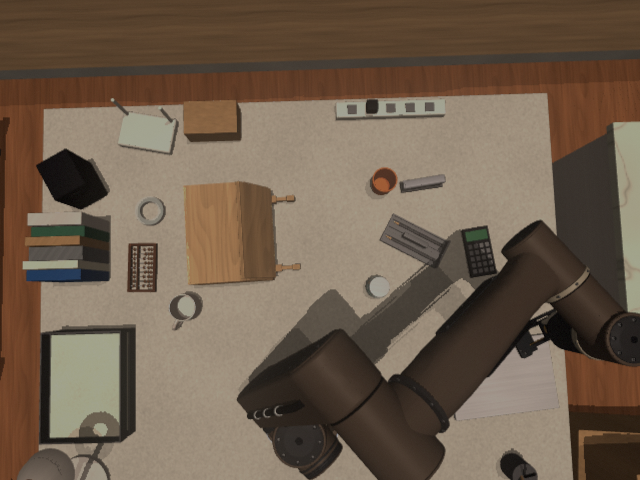

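View pics/wrist0.png

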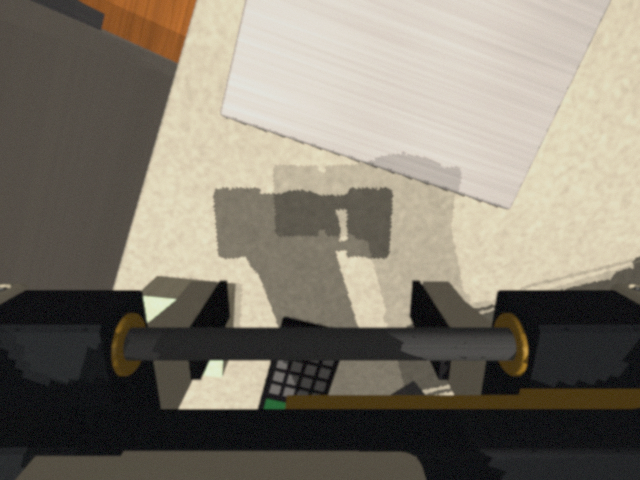

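The views show the bureau with its front facing about world -y (top view: body x185-275, y182-283; pulls at (290,198) and (295,267)). The tray is at top (417,240), nose direction still to be found. Next I'll zoom in.

```bash
cat > h.py <<'E'
import numpy as np, cv2
from plant import r
def cam(n):
    p=r.camera_params(n); f=240/np.tan(np.radians(p["vfov"]/2)); return p,f
def proj(n,X,P=None):
    p,f=P or cam(n); c=np.asarray(X)@np.array(p["R"]).T+p["t"]; return np.stack([p["cx"]+f*c[...,0]/c[...,2],p["cy"]+f*c[...,1]/c[...,2]],-1)
def ray(n,uv,z,P=None):
    p,f=P or cam(n); R=np.array(p["R"]); d=R.T@np.array([(uv[0]-p["cx"])/f,(uv[1]-p["cy"])/f,1.]); o=-R.T@p["t"]; return o+d*(z-o[2])/d[2]
E
python3 - <<'E'
import cv2
im=cv2.imread('pics/top0.png'); 
cv2.imwrite('pics/t1.png',cv2.resize(im[165:305,170:330],None,fx=5,fy=4.2857,interpolation=3)[:600] )
cv2.imwrite('pics/t2.png',cv2.resize(im[200:280,370:470],None,fx=7,fy=7,interpolation=3))
im=cv2.imread('pics/scene0.png')
cv2.imwrite('pics/s1.png',cv2.resize(im[180:330,325:485],None,fx=4,fy=4,interpolation=3))
cv2.imwrite('pics/s2.png',cv2.resize(im[240:310,155:255],None,fx=7,fy=7,interpolation=3))
E
```

```text
(no output)
```

View pics/t2.png

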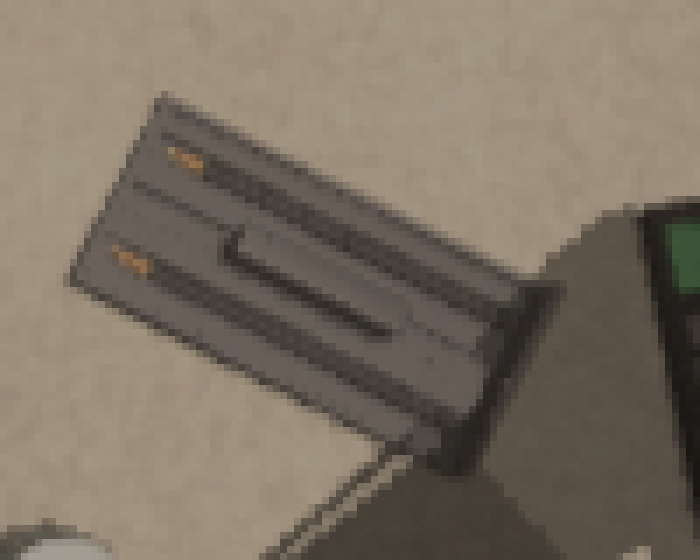

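View pics/s1.png

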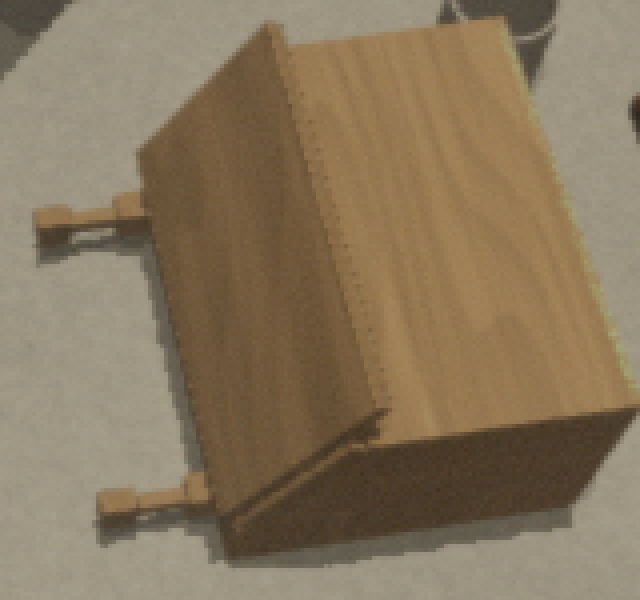

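View pics/t1.png

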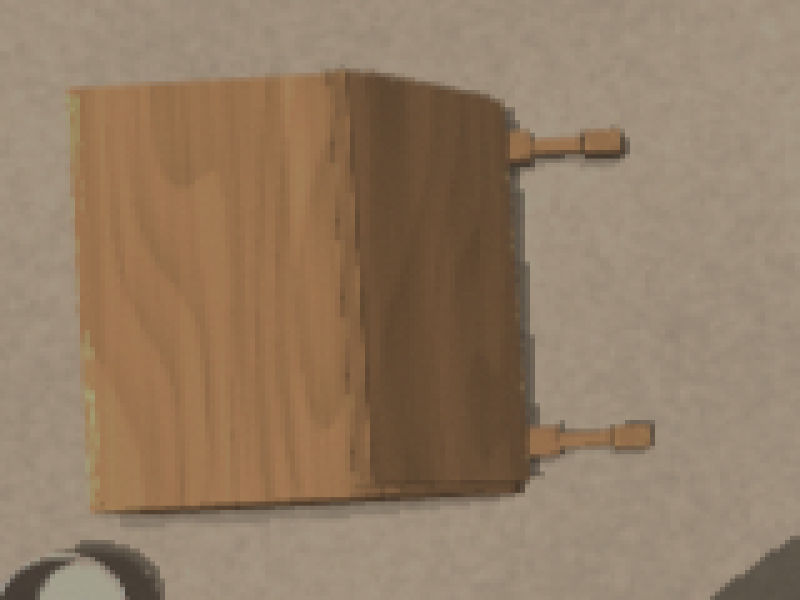

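View pics/s2.png

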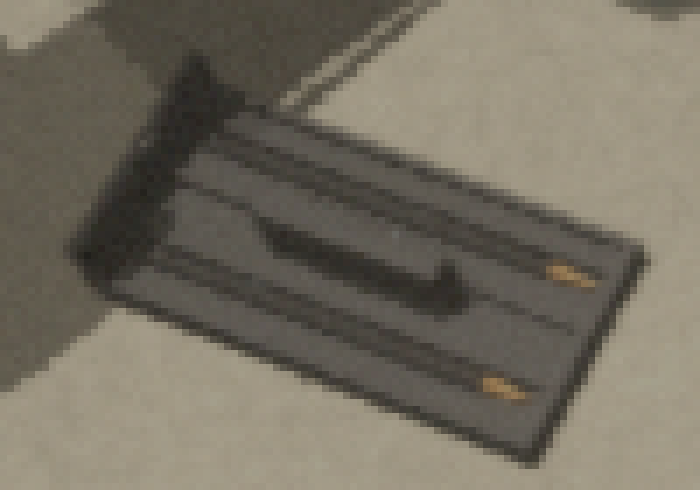

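```bash
cat > fit.py <<'E'
from h import *
from scipy.optimize import least_squares
T=cam("top");S=cam("scene")
c=np.cos(np.pi/6)
obs=[("top",(184,185.5),(.23,-.14,.158)),("top",(189,284),(.23,.14,.158)),
("scene",(451.25,184.5),(.23,.14,.158)),("scene",(484.5,281.25),(.23,-.14,.158)),("scene",(468.75,305),(.23,-.14,0)),("scene",(382.5,318.75),(0,-.14,0)),
("scene",(422,282),(.0775,-.134,.192)),("scene",(360,218),(-.0104,.134,.064)),("scene",(381.2,311.2),(-.0104,-.134,.064))]
def W(q,X):
    x,y,a=q; X=np.asarray(X,float); return np.array([x+np.cos(a)*X[0]-np.sin(a)*X[1],y+np.sin(a)*X[0]+np.cos(a)*X[1],X[2]])
def res(q): return np.concatenate([proj(n,W(q,X),T if n=="top" else S)-uv for n,uv,X in obs])
s=least_squares(res,[.5,.1,1.6],loss='soft_l1'); print(s.x,np.degrees(s.x[2])); print(res(s.x).reshape(-1,2).round(1))
q=s.x
def inv(q,P): d=np.array(P[:2])-q[:2]; a=q[2]; return np.array([np.cos(a)*d[0]+np.sin(a)*d[1],-np.sin(a)*d[0]+np.cos(a)*d[1]])
for n,uv in (("top",(290.8,198.4)),("top",(296.6,266.7))):
    P=ray(n,uv,.046); print("pull",P.round(4),inv(q,P).round(4))
# scene pulls top faces s1 (52,218)? 
for uv in ((325+55/4,180+215/4),(325+120/4,180+498/4)):
    P=ray("scene",uv,.046); print("pull scene",P.round(4),inv(q,P).round(4))
# tray
nose=[(370+160/7,200+97/7),(370+72/7,200+280/7)]
for uv in nose: print("tray nose top cam",ray("top",uv,.016).round(4))
for uv in [(370+560/7,200+288/7),(370+462/7,200+472/7)]: print("plate outer top cam z=.04",ray("top",uv,.04).round(4))
o=(155,240)
for uv in [(640,250),(535,463)]: print("nose scene", ray("scene",(o[0]+uv[0]/7,o[1]+uv[1]/7),.016).round(4))
for uv in [(195,55),(72,245)]: print("plate scene .04", ray("scene",(o[0]+uv[0]/7,o[1]+uv[1]/7),.04).round(4))
for n in ("tray","calculator","marble_jar","mug","pencil_pot","stapler"):
    for c in ("top",):
        L=r.recognise(n,c)
        if L: print(n,L[0], ray(c,L[0]["xy"],.02).round(3))
E
python3 fit.py
```

```text
[0.54838601 0.07929139 1.61112416] 92.31061442977114
[[-1.3 -0.5]
 [-1.4 -0. ]
 [-0.5 -0.8]
 [ 1.6 -0.5]
 [-0.7  1.1]
 [-0.9  1.1]
 [ 1.7  0.2]
 [-1.7 -0.1]
 [-1.8 -1.9]]
pull [0.651  0.0147 0.046 ] [-0.0687 -0.0999]
pull [0.4436 0.0027 0.046 ] [-0.0723  0.1078]
pull scene [0.4475 0.0057 0.046 ] [-0.0695  0.1037]
pull scene [0.6561 0.0187 0.046 ] [-0.0649 -0.1052]
tray nose top cam [ 0.5986 -0.2961  0.016 ]
tray nose top cam [ 0.5192 -0.2544  0.016 ]
plate outer top cam z=.04 [ 0.5072 -0.4605  0.04  ]
plate outer top cam z=.04 [ 0.4294 -0.4147  0.04  ]
nose scene [ 0.5281 -0.2526  0.016 ]
nose scene [ 0.6099 -0.294   0.016 ]
plate scene .04 [ 0.4357 -0.4165  0.04  ]
plate scene .04 [ 0.5117 -0.4595  0.04  ]
tray {'xy': [413.7, 243.5], 'p': 0.88} [ 0.505 -0.355  0.02 ]
calculator {'xy': [478.3, 253.6], 'p': 0.71} [ 0.468 -0.549  0.02 ]
marble_jar {'xy': [377.0, 286.8], 'p': 0.77} [ 0.377 -0.238  0.02 ]
mug {'xy': [183.7, 308.6], 'p': 0.65} [0.328 0.35  0.02 ]
pencil_pot {'xy': [382.5, 178.8], 'p': 0.55} [ 0.708 -0.268  0.02 ]
stapler {'xy': [423.6, 182.3], 'p': 0.66} [ 0.693 -0.394  0.02 ]
```

```bash
python3 -m inch '0 0 0 0 0 -0.06 1; 0 0 0 0 0 -0.12 1; 0 0 0 0 0 -0.12 1; 0 0 0 0 0 -0.12 1; 0 0 0 0 0 -0.12 1; 0 0 0 0 0 -0.12 1; 0 0 0 0 0 -0.12 1; 0 0 0 0 0 -0.12 1; 0 0 0 0 0 -0.12 1; 0 0 0 0 0 -0.12 1; 0 0 0 0 0 -0.0625 1; 0 0 0 0 0 0 1' 10
python3 -m inch '-0.02 -0.0065 0 0 0 0 1; -0.0385 -0.0125 0 0 0 0 1; -0.0385 -0.0125 0 0 0 0 1; -0.0385 -0.0125 0 0 0 0 1; -0.0385 -0.0125 0 0 0 0 1; -0.0385 -0.0125 0 0 0 0 1; -0.0385 -0.0125 0 0 0 0 1; -0.0385 -0.0125 0 0 0 0 1; -0.0385 -0.0125 0 0 0 0 1; -0.0385 -0.0125 0 0 0 0 1; -0.0385 -0.0125 0 0 0 0 1; -0.0385 -0.0125 0 0 0 0 1; -0.0385 -0.0125 0 0 0 0 1; -0.0385 -0.0125 0 0 0 0 1; -0.0385 -0.0125 0 0 0 0 1; -0.0385 -0.0125 0 0 0 0 1; -0.018 -0.006 0 0 0 0 1; 0 0 0 0 0 0 1'
```

```text
time_s: 1.45
tcp_pos: [0.2683, -0.6194, 0.2031]
eef_rot: [-180.0, -0.0, -87.5]
contact_force: [-0.3, -0.4, -0.2]
gripper_width: 0.0874
time_s: 2.95
tcp_pos: [0.4444, 0.0071, 0.2033]
eef_rot: [-179.9, 0.0, -87.6]
contact_force: [0.1, 0.0, 1.1]
gripper_width: 0.0875
```

Run:
```python
from plant import r
import cv2
s=r.get_state(); print(s["tcp_pos"],s["eef_rot"],s["contact_force"])
im=r.capture("wrist"); cv2.imwrite("pics/w1.png",im[:,:,::-1])
im=r.capture("top"); cv2.imwrite("pics/top1.png",im[:,:,::-1])
```

```text
[0.44441391 0.00705247 0.20332279] [-1.79938175e+02  2.66196029e-02 -8.76215294e+01] [0.0554727  0.04875732 1.09543705]
```

View pics/w1.png

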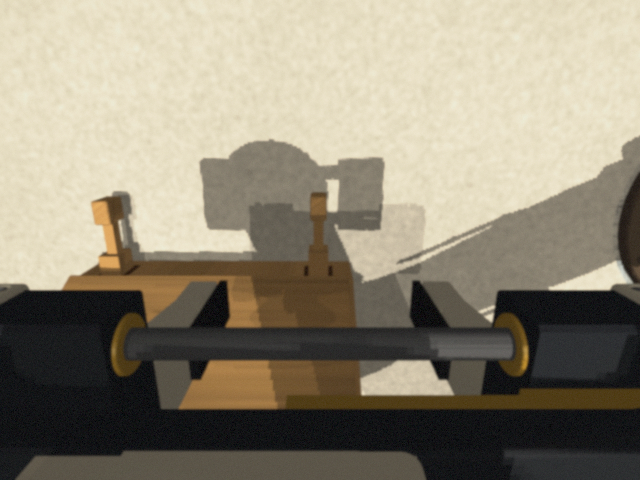

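View pics/top1.png

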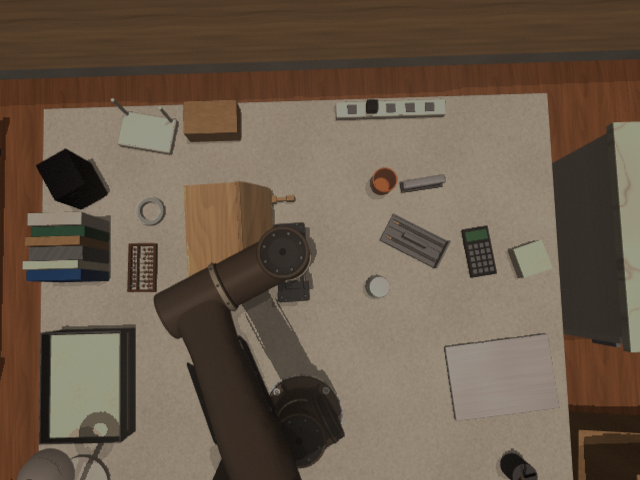

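The wrist view shows the left pull at about (318,205) and the right at (105,210), with the bureau's front edge near row 265.

Run:
```python
import cv2
im=cv2.imread('pics/w1.png')
cv2.imwrite('pics/w1z.png',cv2.resize(im[180:290,60:380],None,fx=2.5,fy=5,interpolation=2))
```

```text
(no output)
```

View pics/w1z.png

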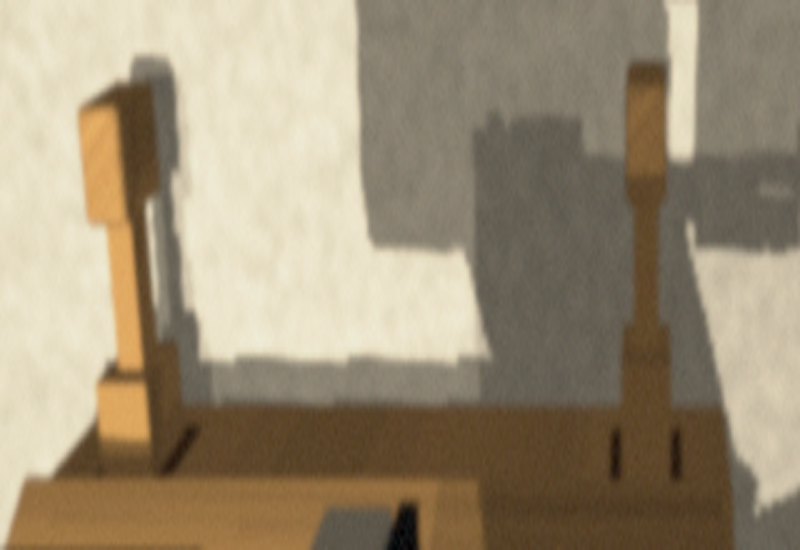

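Run:
```python
from h import *
W=cam("wrist")
for uv in [(311.2,195.8),(326.4,195.8),(326.4,216.6),(311.2,216.6)]: print(ray("wrist",uv,.046,W).round(4))
print("R",[ray("wrist",u,.046,W).round(4) for u in [(92,201.5),(109,198),(111,223),(96,225)]])
s=r.get_state();print(s["tcp_pos"],s["eef_rot"])
```

```text
[ 0.4528 -0.0099  0.046 ]
[ 0.4384 -0.0105  0.046 ]
[0.4375 0.0098 0.046 ]
[0.4521 0.0104 0.046 ]
R [array([0.6607, 0.004 , 0.046 ]), array([ 0.6441, -0.    ,  0.046 ]), array([0.6454, 0.0246, 0.046 ]), array([0.6601, 0.0272, 0.046 ])]
[0.44319694 0.00443396 0.20306629] [ 1.79992419e+02 -3.30768506e-03 -8.76734607e+01]
```

```bash
python3 -m inch '0.0045 -0.002 0.02 0 0 0 1; 0 0 0.035 0 0 0 1; 0 0 0.035 0 0 0 1; 0 0 0.035 0 0 0 1; 0 0 0.03 0 0 0 1; 0 0 0.02 0 0 0 1; 0 0 0.012 0 0 0 1; 0 0 0 0 0 0 1; 0 0 0 0 0 0 0; 0 0 0 0 0 0 0; 0 0 0 0 0 0 0; 0 0 0 0 0 0 0; 0 0 0 0 0 0 0; 0 0 0 0 0 0 0; 0 0 0 0 0 0 0; 0 0 0 0 0 0 0' 20
```

```text
time_s: 4.38
tcp_pos: [0.4455, -0.0006, 0.0162]
eef_rot: [-180.0, 0.0, -87.7]
contact_force: [-0.1, 0.6, -0.1]
gripper_width: 0.0399
```

```bash
python3 -m inch '0 0 0 0 0 0 0; 0 0 0 0 0 0 0; 0 0 0 0 0 0 0; 0 0 0 0 0 0 0; 0 0 0 0 0 0 0; 0 0 0 0 0 0 0; 0 0 0 0 0 0 0; 0 0 0 0 0 0 0; 0 0 0 0 0 0 0'; python3 -m inch '0.003 0 0 0 0 0 0; 0.006 0 0 0 0 0 0; 0.009 0 0 0 0 0 0; 0.009 0 0 0 0 0 0; 0.009 0 0 0 0 0 0; 0.009 0 0 0 0 0 0; 0.009 0 0 0 0 0 0; 0.007 0 0 0 0 0 0; 0.004 0 0 0 0 0 0; 0 0 0 0 0 0 0'
```

```text
time_s: 5.13
tcp_pos: [0.4464, -0.0003, 0.0162]
eef_rot: [-179.9, 0.0, -87.7]
contact_force: [6.0, -0.1, -6.6]
gripper_width: 0.0159
time_s: 5.97
tcp_pos: [0.4489, -0.0662, 0.0162]
eef_rot: [-179.9, 0.0, -87.7]
contact_force: [5.6, -0.8, -5.2]
gripper_width: 0.0158
```

```bash
python3 -m inch '0.003 0 0 0 0 0 0; 0.003 0 0 0 0 0 0; 0.002 0 0 0 0 0 0; 0 0 0 0 0 0 0'; python3 -m inch '0.002 0 0 0 0 0 0; 0.002 0 0 0 0 0 0; 0 0 0 0 0 0 0'
```

```text
time_s: 6.3
tcp_pos: [0.4492, -0.0738, 0.0162]
eef_rot: [-179.9, 0.0, -87.7]
contact_force: [5.5, -1.3, -5.9]
gripper_width: 0.0158
time_s: 6.55
tcp_pos: [0.4494, -0.0762, 0.0161]
eef_rot: [-179.9, 0.1, -87.7]
contact_force: [1.9, 12.7, -4.0]
gripper_width: 0.0155
```

```bash
python3 -m inch '-0.001 0 0 0 0 0 0.5; 0 0 0 0 0 0 0.5; 0 0 0 0 0 0 0.5; 0 0 0 0 0 0 0.5; 0 0 0 0 0 0 0.5; 0 0 0 0 0 0 0.5; 0 0 0 0 0 0 0.5; 0 0 0 0 0 0 0.5; 0 0 -0.02 0 0 0 0.5; 0 0 -0.03 0 0 0 0.5; -0.01 -0.02 -0.02 0 0 0 0.5; -0.012 -0.033 0 0 0 0 0.5; -0.012 -0.033 0 0 0 0 0.5; -0.012 -0.033 0 0 0 0 0.5; -0.012 -0.033 0 0 0 0 0.5; -0.012 -0.033 0 0 0 0 0.5; -0.0104 -0.0225 0 0 0 0 0.5; 0 0 0 0 0 0 0.5; 0 0 0 0 0 0 0.5'
python3 - <<'E'
from plant import r
import cv2
s=r.get_state(); print(s["tcp_pos"],s["eef_rot"],s["contact_force"],s["gripper_width"])
im=r.capture("wrist"); cv2.imwrite("pics/w2.png",im[:,:,::-1])
im=r.capture("top"); cv2.imwrite("pics/top2.png",cv2.resize(im[160:320,170:410],None,fx=3,fy=3)[:,:,::-1])
E
```

```text
time_s: 8.13
tcp_pos: [0.653, 0.0126, 0.0848]
eef_rot: [179.9, -0.0, -87.7]
contact_force: [-1.0, 0.2, 0.2]
gripper_width: 0.0439
[0.65295541 0.01257341 0.08482966] [ 1.79911503e+02 -1.95058815e-02 -8.76565858e+01] [-0.98577566  0.1811432   0.18729152] 0.04391911938130593
```

View pics/w2.png

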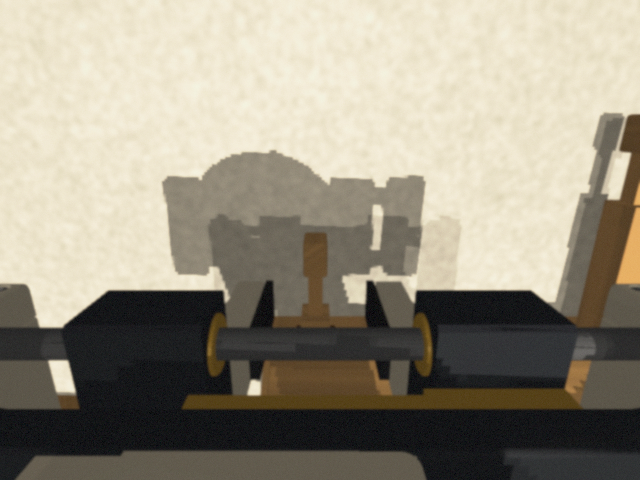

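View pics/top2.png

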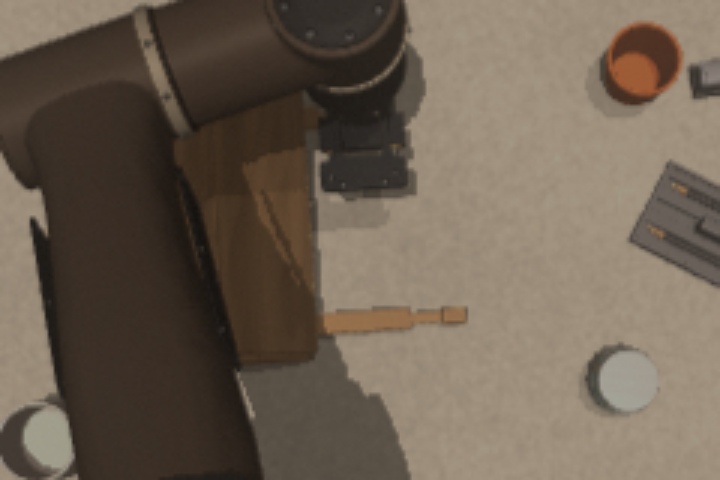

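The left support is right out (top view, pull at about (455,315)). The right pull sits midway between the fingers at (315,245) in the wrist view, so I'll go down and grip it.

```bash
python3 -m inch '0 0 0.02 0 0 0 0.5; 0 0 0.025 0 0 0 0.5; 0 0 0.015 0 0 0 0.5; 0 0 0.0085 0 0 0 0.5; 0 0 0 0 0 0 0; 0 0 0 0 0 0 0; 0 0 0 0 0 0 0; 0 0 0 0 0 0 0; 0 0 0 0 0 0 0; 0 0 0 0 0 0 0; 0 0 0 0 0 0 0; 0 0 0 0 0 0 0; 0 0 0 0 0 0 0; 0 0 0 0 0 0 0' 20; python3 -m inch '0.003 0 0 0 0 0 0; 0.006 0 0 0 0 0 0; 0.009 0 0 0 0 0 0; 0.009 0 0 0 0 0 0; 0.009 0 0 0 0 0 0; 0.009 0 0 0 0 0 0; 0.009 0 0 0 0 0 0; 0.009 0 0 0 0 0 0; 0.006 0 0 0 0 0 0; 0.003 0 0 0 0 0 0; 0 0 0 0 0 0 0'
```

```text
time_s: 9.4
tcp_pos: [0.656, 0.0128, 0.0192]
eef_rot: [-179.6, 0.1, -87.6]
contact_force: [7.7, -0.0, -3.8]
gripper_width: 0.0154
time_s: 10.32
tcp_pos: [0.6589, -0.06, 0.0192]
eef_rot: [-179.6, 0.0, -87.7]
contact_force: [8.5, -1.2, -3.2]
gripper_width: 0.0153
```

```bash
python3 -m inch '0.003 0 0 0 0 0 0; 0.002 0 0 0 0 0 0; 0 0 0 0 0 0 0'; python3 -m inch '0.002 0 0 0 0 0 0; 0.002 0 0 0 0 0 0; 0 0 0 0 0 0 0'
```

```text
time_s: 10.57
tcp_pos: [0.6591, -0.0645, 0.0192]
eef_rot: [-179.6, 0.0, -87.7]
contact_force: [5.8, 0.2, -2.5]
gripper_width: 0.0152
time_s: 10.82
tcp_pos: [0.6592, -0.0676, 0.0191]
eef_rot: [-179.6, 0.1, -87.7]
contact_force: [6.4, 3.8, -1.9]
gripper_width: 0.015
```

```bash
python3 -m inch '0.002 0 0 0 0 0 0; 0 0 0 0 0 0 0'; python3 -m inch '-0.002 0 0 0 0 0 0.5; 0 0 0 0 0 0 0.5; 0 0 0 0 0 0 0.5; 0 0 0 0 0 0 0.5; 0 0 0 0 0 0 0.5; 0 0 0 0 0 0 0.5; 0 0 -0.02 0 0 0 0.5; 0 0 -0.04 0 0 0 0.5; 0.02 0 -0.04 0 0 0 0.5; 0.02 0.03 -0.02 0 0 0 0; 0.02 0.03 -0.02 0 0 0 0; 0 0.03 -0.025 0 0 0 0; 0 0.01 -0.025 0 0 0 0; 0 0 0 0 0 0 0'
python3 - <<'E'
from plant import r
import cv2
s=r.get_state(); print(s["tcp_pos"],s["eef_rot"],s["contact_force"],s["gripper_width"])
im=r.capture("wrist"); cv2.imwrite("pics/w3.png",im[:,:,::-1])
im=r.capture("top"); cv2.imwrite("pics/top3.png",cv2.resize(im[160:320,170:410],None,fx=3,fy=3)[:,:,::-1])
im=r.capture("scene"); cv2.imwrite("pics/s3.png",cv2.resize(im[150:350,300:500],None,fx=3,fy=3)[:,:,::-1])
E
```

```text
time_s: 10.98
tcp_pos: [0.6593, -0.0678, 0.0191]
eef_rot: [-179.6, 0.2, -87.6]
contact_force: [3.6, 12.6, -1.1]
gripper_width: 0.0153
time_s: 12.15
tcp_pos: [0.5584, -0.1328, 0.2111]
eef_rot: [-179.5, -0.1, -87.7]
contact_force: [1.5, 0.2, 1.2]
gripper_width: 0.0159
[ 0.55839091 -0.13277932  0.21114238] [-1.79525033e+02 -5.75747490e-02 -8.77177027e+01] [1.53536598 0.20057567 1.23992183] 0.015852166177223365
```

View pics/w3.png

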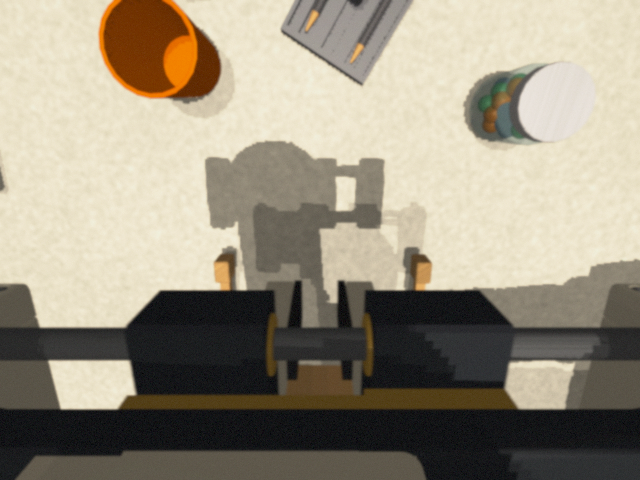

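View pics/top3.png

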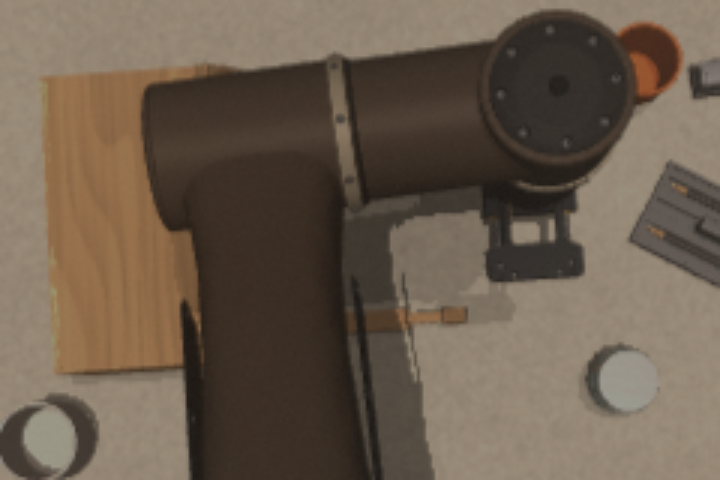

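View pics/s3.png

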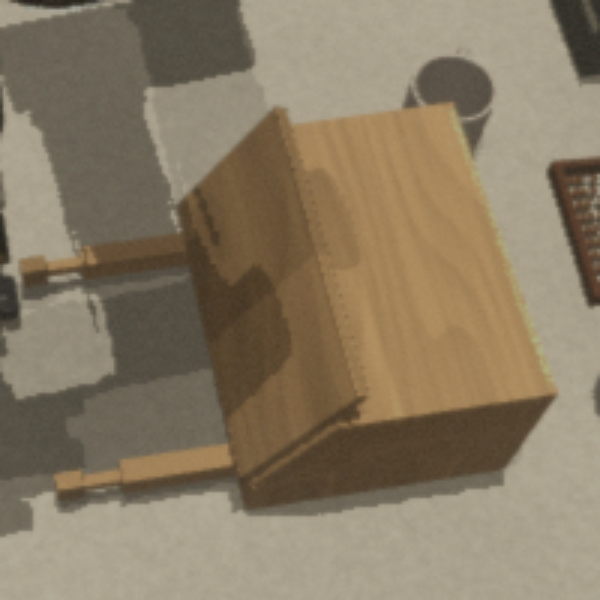

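```bash
python3 -m inch '-0.01 0.0015 -0.028 0 0 0 0; -0.037 0 0 0 0 0 0; -0.037 0 0 0 0 0 0; -0.037 0 0 0 0 0 0; -0.037 0 0 0 0 0 0; -0.037 0 0 0 0 0 0; -0.037 0 0 0 0 0 0; -0.037 0 0 0 0 0 0; -0.037 0 0 0 0 0 0; -0.012 0 0 0 0 0 0; 0 0 0 0 0 0 0'
python3 - <<'E'
from h import *
s=r.get_state(); print(s["tcp_pos"],s["eef_rot"],s["contact_force"],s["gripper_width"])
im=r.capture("wrist"); cv2.imwrite("pics/w4.png",im[:,:,::-1])
im=r.capture("scene"); cv2.imwrite("pics/s4.png",cv2.resize(im[100:350,300:500],None,fx=3,fy=2.4)[:,:,::-1])
E
```

```text
time_s: 13.22
tcp_pos: [0.5435, 0.1892, 0.2307]
eef_rot: [179.8, -0.1, -87.5]
contact_force: [0.2, -0.2, -0.9]
gripper_width: 0.0001
[0.54345204 0.18918985 0.23070612] [ 1.79842852e+02 -8.75924411e-02 -8.74881484e+01] [ 0.21192694 -0.19420119 -0.88436848] 0.00013262269154353987
```

View pics/w4.png

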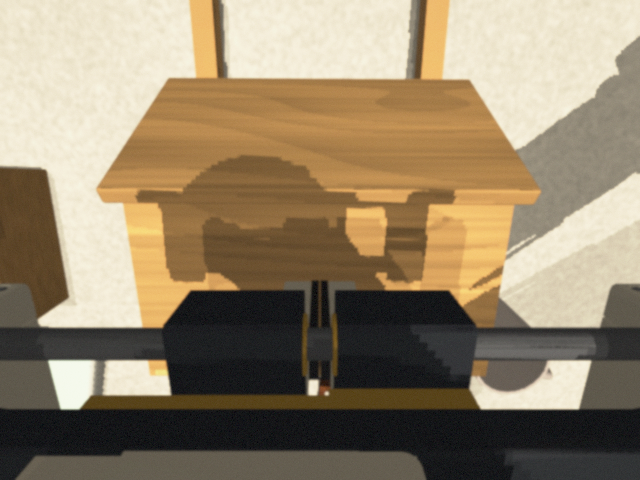

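View pics/s4.png

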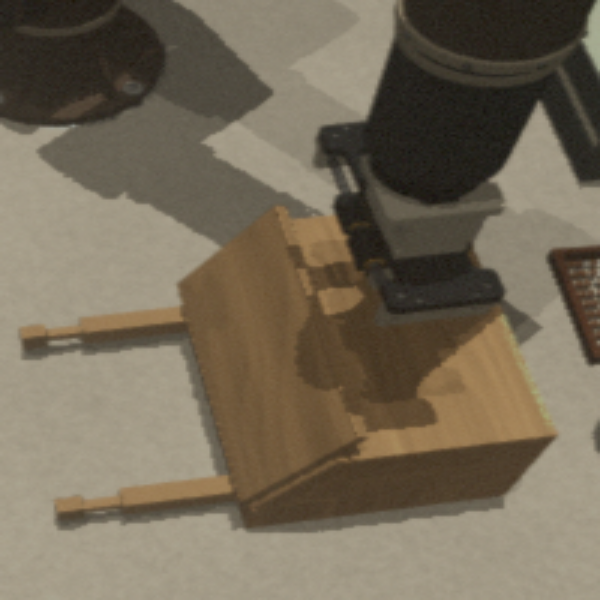

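Run:
```python
from h import *
W=cam("wrist")
for uv in [(104,203),(535,203)]: print("inner",ray("wrist",uv,.192,W).round(4))
for uv in [(97,188),(540,190)]: print("outer",ray("wrist",uv,.198,W).round(4))
for uv in [(168,80),(470,80)]: print("lower outer",ray("wrist",uv,.064,W).round(4))
a=np.radians(92.3);ex=np.array([np.cos(a),np.sin(a)]);ey=np.array([-np.sin(a),np.cos(a)])
P=(ray("wrist",(104,203),.192,W)+ray("wrist",(535,203),.192,W))[:2]/2; print("origin from inner",P-.0775*ex)
P=(ray("wrist",(168,80),.064,W)+ray("wrist",(470,80),.064,W))[:2]/2; print("origin from lower",P+.0104*ex)
for th in range(0,91,6):
    t=np.radians(th); print(th,(-.135*np.sin(t)).round(4),(.058+.135*np.cos(t)).round(4))
```

```text
inner [0.6794 0.1595 0.192 ]
inner [0.4123 0.1484 0.192 ]
outer [0.6788 0.1491 0.198 ]
outer [0.4147 0.1394 0.198 ]
lower outer [0.6837 0.0751 0.064 ]
lower outer [0.4153 0.0638 0.064 ]
origin from inner [0.54896174 0.07651978]
origin from lower [0.54910679 0.07985813]
0 -0.0 0.193
6 -0.0141 0.1923
12 -0.0281 0.19
18 -0.0417 0.1864
24 -0.0549 0.1813
30 -0.0675 0.1749
36 -0.0794 0.1672
42 -0.0903 0.1583
48 -0.1003 0.1483
54 -0.1092 0.1374
60 -0.1169 0.1255
66 -0.1233 0.1129
72 -0.1284 0.0997
78 -0.132 0.0861
84 -0.1343 0.0721
90 -0.135 0.058
```

```bash
python3 -m inch '0 0 0.02 0 0 0 0; 0 0 0.025 0 0 0 0; 0 0 0.0155 0 0 0 0; 0 0 0 0 0 0 0; 0.008 0 0 0 0 0 0; 0.008 0 0 0 0 0 0; 0.006 0 0 0 0 0 0; 0.006 0 0 0 0 0 0; 0.006 0 -0.001 0 0 0 0; 0.006 0 -0.001 0 0 0 0; 0.006 0 -0.002 0 0 0 0; 0.006 0 -0.002 0 0 0 0; 0 0 0 0 0 0 0'
python3 - <<'E'
from h import *
s=r.get_state(); print(s["tcp_pos"],s["eef_rot"],s["contact_force"],s["gripper_width"])
im=r.capture("wrist"); cv2.imwrite("pics/w5.png",im[:,:,::-1])
im=r.capture("scene"); cv2.imwrite("pics/s5.png",cv2.resize(im[100:350,300:500],None,fx=3,fy=2.4)[:,:,::-1])
E
```

```text
time_s: 14.4
tcp_pos: [0.547, 0.1349, 0.1822]
eef_rot: [-179.7, 0.2, -87.7]
contact_force: [-8.0, 4.8, 17.5]
gripper_width: 0.0008
[0.54701446 0.13490397 0.18222941] [-179.73169866    0.19618982  -87.65457144] [-7.99420243  4.76771121 17.52924498] 0.000793136016998883
```

View pics/s5.png

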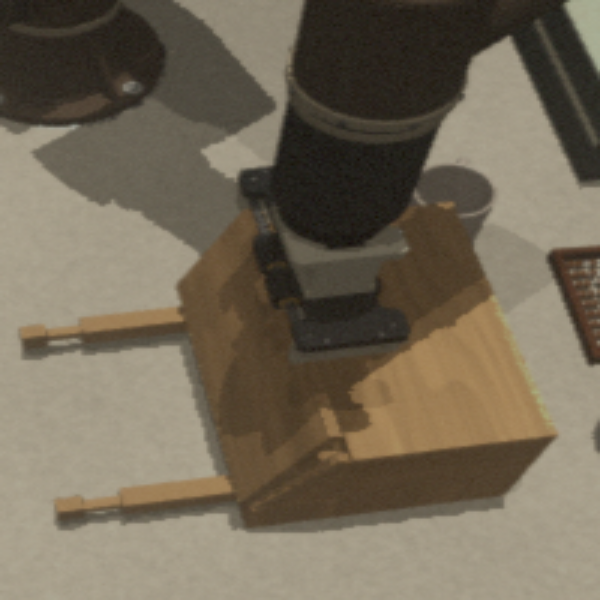

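View pics/w5.png

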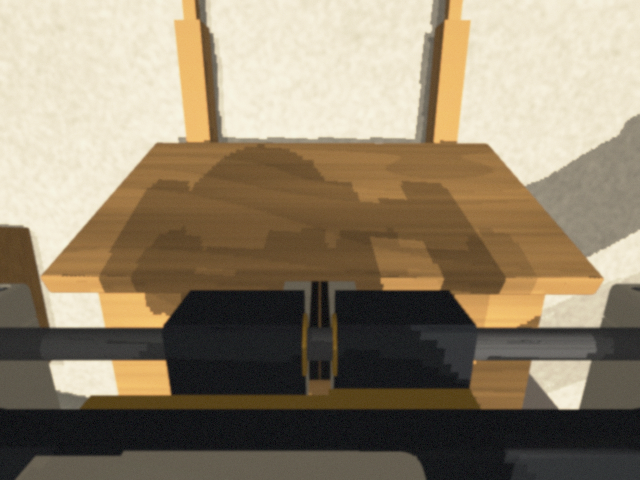

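```bash
python3 -m inch '0 0 0 0 0 0 0; 0 0 0 0 0 0 0'
```

```text
time_s: 14.67
tcp_pos: [0.547, 0.1349, 0.1822]
eef_rot: [-179.7, 0.1, -87.6]
contact_force: [-8.7, 4.5, 18.7]
gripper_width: 0.0007
```

```bash
python3 -m inch '0 0 -0.002 0 0 0 0; 0 0 -0.002 0 0 0 0; 0 0 0 0 0 0 0'
python3 - <<'E'
import cv2
im=cv2.imread('pics/w5.png'); cv2.imwrite('pics/w5z.png',cv2.resize(im[250:420,140:500],None,fx=2.2,fy=2.2,interpolation=2))
E
```

```text
time_s: 14.92
tcp_pos: [0.5464, 0.134, 0.1834]
eef_rot: [-179.9, 0.0, -87.7]
contact_force: [-0.1, -0.3, -0.4]
gripper_width: 0.0005
```

View pics/w5z.png

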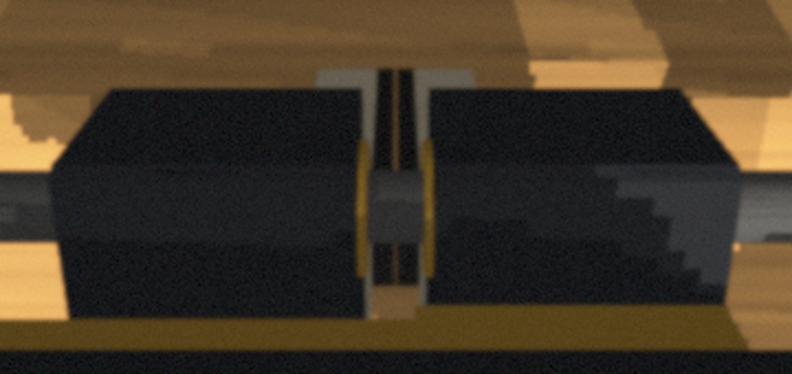

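Run:
```python
from h import *
from scipy.spatial.transform import Rotation as Ro
W=cam("wrist"); s=r.get_state(); R=Ro.from_euler('xyz',s["eef_rot"],degrees=True).as_matrix()
def q(p): return proj("wrist",s["tcp_pos"]+R@np.array(p),W).round(0)
for x in (0,.0095,.02,.039):
    for z in (0,-.02,-.035,-.05,-.066,-.09): print(x,z,q((x,0,z)),q((x,.065,z)))
```

```text
0 0 [322. 277.] [442. 277.]
0 -0.02 [322. 293.] [455. 293.]
0 -0.035 [322. 308.] [467. 308.]
0 -0.05 [323. 326.] [481. 326.]
0 -0.066 [323. 349.] [499. 349.]
0 -0.09 [324. 395.] [537. 395.]
0.0095 0 [322. 260.] [443. 260.]
0.0095 -0.02 [322. 275.] [457. 275.]
0.0095 -0.035 [322. 289.] [469. 289.]
0.0095 -0.05 [323. 305.] [484. 305.]
0.0095 -0.066 [323. 326.] [503. 326.]
0.0095 -0.09 [324. 369.] [542. 369.]
0.02 0 [322. 242.] [445. 242.]
0.02 -0.02 [322. 255.] [459. 255.]
0.02 -0.035 [323. 267.] [472. 267.]
0.02 -0.05 [323. 281.] [487. 281.]
0.02 -0.066 [323. 300.] [508. 300.]
0.02 -0.09 [324. 338.] [549. 338.]
0.039 0 [322. 207.] [449. 206.]
0.039 -0.02 [322. 216.] [464. 216.]
0.039 -0.035 [323. 225.] [478. 225.]
0.039 -0.05 [323. 235.] [494. 235.]
0.039 -0.066 [323. 249.] [516. 249.]
0.039 -0.09 [324. 278.] [562. 278.]
```

```bash
python3 -m inch '0 0 -0.004 0 0 0 0; 0 0 -0.004 0 0 0 0; 0 0 0 0 0 0 0'; python3 -m inch '0.003 0 0 0 0 0 0; 0.005 0 -0.001 0 0 0 0; 0.005 0 -0.001 0 0 0 0; 0 0 0 0 0 0 0'
python3 - <<'E'
from h import *
s=r.get_state(); print(s["tcp_pos"],s["eef_rot"],s["contact_force"],s["gripper_width"])
im=r.capture("wrist"); cv2.imwrite("pics/w6.png",im[:,:,::-1])
im=r.capture("scene"); cv2.imwrite("pics/s6.png",cv2.resize(im[150:300,340:460],None,fx=5,fy=4)[:,:,::-1])
E
```

```text
time_s: 15.17
tcp_pos: [0.5464, 0.1342, 0.1911]
eef_rot: [-180.0, 0.0, -87.7]
contact_force: [0.8, 0.3, 0.3]
gripper_width: 0.0005
time_s: 15.5
tcp_pos: [0.5465, 0.1203, 0.1924]
eef_rot: [180.0, -0.0, -87.7]
contact_force: [0.6, -0.9, 0.1]
gripper_width: 0.0007
[0.5464752  0.12031591 0.19238477] [ 1.79988496e+02 -1.41322516e-02 -8.77107966e+01] [ 0.63918084 -0.92625938  0.10865769] 0.0006864379330690012
```

View pics/w6.png

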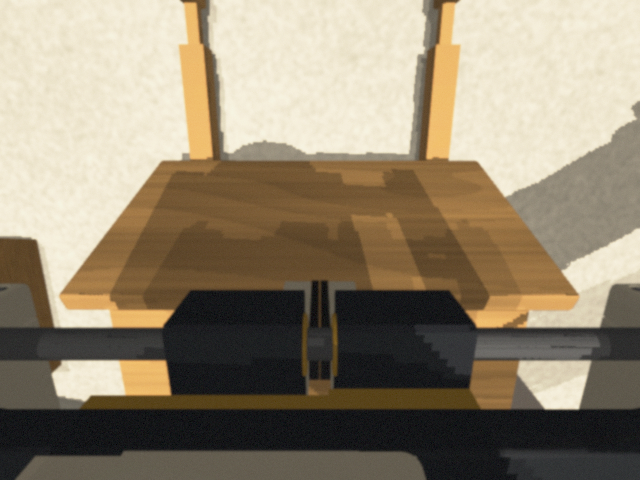

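View pics/s6.png

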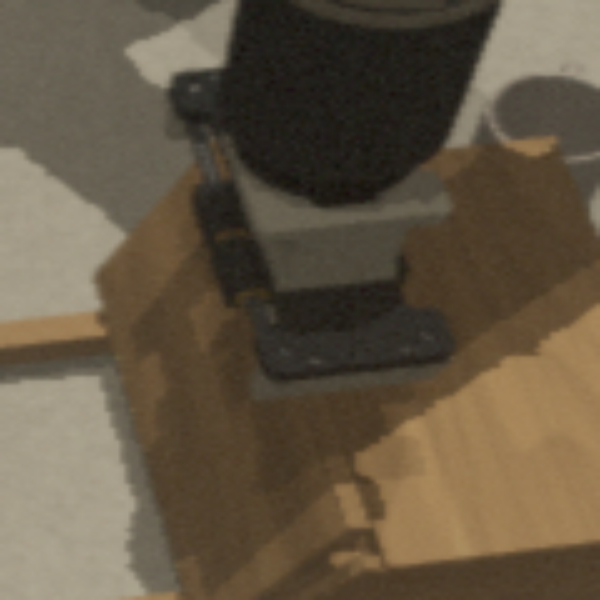

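```bash
cat > edge.py <<'E'
from h import *
def edge(l,rr,P,w=.268):
    # find height where separation equals w
    best=min(np.arange(.05,.26,.0005),key=lambda z:abs(np.linalg.norm(ray("wrist",l,z,P)-ray("wrist",rr,z,P))-w))
    a=ray("wrist",l,best,P);b=ray("wrist",rr,best,P); return best,a.round(4),b.round(4)
def bur(P,o=(.549,.077),a=np.radians(92.3)):
    d=np.array(P)[:2]-o; return np.array([np.cos(a)*d[0]+np.sin(a)*d[1],-np.sin(a)*d[0]+np.cos(a)*d[1]]).round(4)
E
python3 - <<'E'
from edge import *
import cv2
W=cam("wrist")
im=cv2.imread('pics/w6.png'); 
a=cv2.resize(im[270:330,40:180],None,fx=5,fy=5,interpolation=2); b=cv2.resize(im[270:330,480:620],None,fx=5,fy=5,interpolation=2)
cv2.imwrite('pics/w6e.png',cv2.vconcat([a,b]))
for l,rr in (((60,293),(577,292)),((68,308),(572,308))):
    z,a,b=edge(l,rr,W); print(z,a,b,bur((a+b)/2))
print(bur(r.get_state()["tcp_pos"]))
E
```

```text
0.20300000000000012 [0.6821 0.1307 0.203 ] [0.4144 0.1195 0.203 ] [ 0.0481 -0.0012]
0.20100000000000012 [0.6809 0.1404 0.201 ] [0.4131 0.1297 0.201 ] [ 0.0581 -0.0003]
[0.0439 0.0007]
```

View pics/w6e.png

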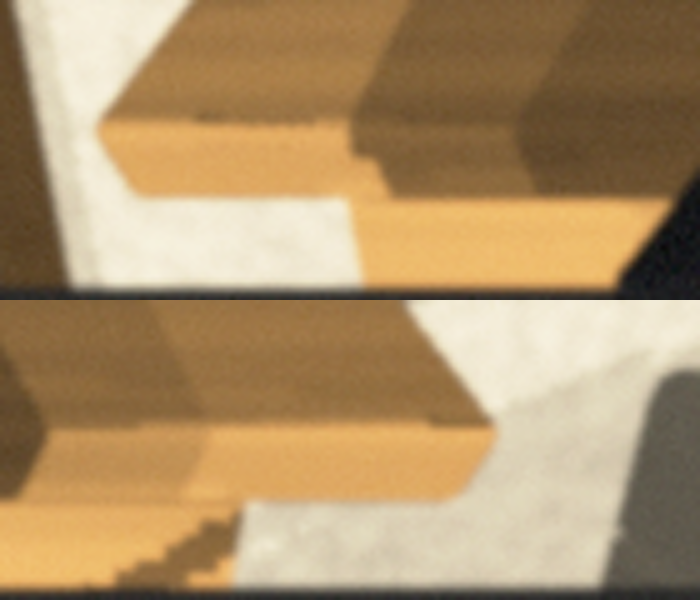

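Run:
```python
from h import *
from scipy.spatial.transform import Rotation as Ro
W=cam("wrist"); s=r.get_state(); R=Ro.from_euler('xyz',s["eef_rot"],degrees=True).as_matrix()
im=cv2.imread('pics/w0.png') if False else cv2.imread('pics/wrist0.png')
def q(p): return proj("wrist",s["tcp_pos"]+R@np.array(p),W)
for y in (-.044,.044):
    pts=np.array([q((x,y,z)) for x,z in ((.0095,0),(-.0095,0),(-.0095,-.038),(.0095,-.038))])
    cv2.polylines(im,[pts.round().astype(int)],True,(0,0,255),1)
    print(pts.round())
cv2.imwrite('pics/w0z.png',cv2.resize(im[230:430,100:500],None,fx=2,fy=2,interpolation=2))
```

```text
[[240. 260.]
 [242. 293.]
 [225. 330.]
 [221. 292.]]
[[404. 260.]
 [402. 293.]
 [420. 330.]
 [424. 292.]]
```

View pics/w0z.png

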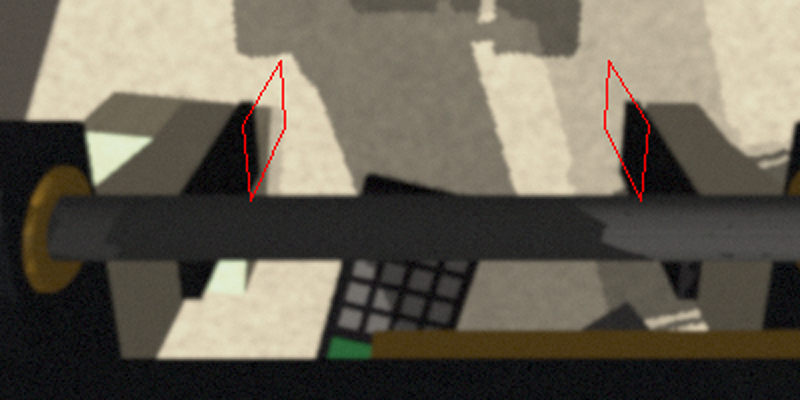

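```bash
python3 -c "
from plant import r
print(r.hold_point_z, [a for a in dir(r) if not a.startswith('_')])"
```

```text
0.0188 ['Unreachable', 'camera_params', 'capture', 'close_job', 'get_state', 'hold_point_z', 'recognise']
```

Run:
```python
from h import *
from scipy.spatial.transform import Rotation as Ro
from scipy.optimize import fsolve
W=cam("wrist"); s=r.get_state(); R=Ro.from_euler('xyz',s["eef_rot"],degrees=True).as_matrix()
def q(p): return proj("wrist",s["tcp_pos"]+R@np.array(p),W)
for uv in ((225,281),(228,281),(231,282),(234,283)):
    print(uv,fsolve(lambda a:q((a[0],-.0438,a[1]))-uv,(.01,-.02)).round(4))
im=cv2.imread('pics/wrist0.png')
cv2.imwrite('pics/w0y.png',cv2.resize(im[260:400,140:260],None,fx=5,fy=4,interpolation=2))
```

```text
(225, 281) [ 0.0119 -0.0319]
(228, 281) [ 0.0097 -0.027 ]
(231, 282) [ 0.0069 -0.0219]
(234, 283) [ 0.0038 -0.0164]
```

View pics/w0y.png

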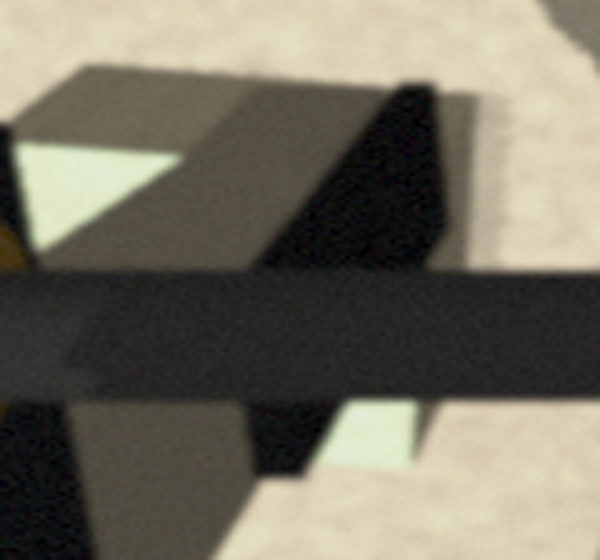

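The fingertip shows no occlusion by the flap in any wrist view, ending near row 281. Together with the 18 N upward force, that suggests the real tips end about 2 cm above the reported TCP, so they were standing on the flap's edge. I'll back off behind the flap and touch the top board (known height 158 mm) to calibrate this.

```bash
python3 -m inch '0 0 -0.015 0 0 0 0; -0.03 0 0 0 0 0 0; -0.03 0 0 0 0 0 0; -0.011 0 0 0 0 0 0; 0 0 0.02 0 0 0 0; 0 0 0.02 0 0 0 0; 0 0 0.01 0 0 0 0; 0 0 0.006 0 0 0 0; 0 0 0 0 0 0 0'; python3 -m inch '0 0 0.003 0 0 0 0; 0 0 0.003 0 0 0 0; 0 0 0 0 0 0 0'
```

```text
time_s: 16.35
tcp_pos: [0.5431, 0.1916, 0.1501]
eef_rot: [179.9, -0.1, -87.7]
contact_force: [-0.1, -0.2, 0.7]
gripper_width: 0.0005
time_s: 16.6
tcp_pos: [0.5438, 0.1922, 0.1455]
eef_rot: [-180.0, 0.0, -87.7]
contact_force: [-0.6, 0.1, -0.3]
gripper_width: 0.0001
```

```bash
python3 -m inch '0 0 0.003 0 0 0 0; 0 0 0.003 0 0 0 0; 0 0 0 0 0 0 0'; python3 -m inch '0 0 0.002 0 0 0 0; 0 0 0 0 0 0 0';  python3 -m inch '0 0 0.002 0 0 0 0; 0 0 0 0 0 0 0'
```

```text
time_s: 16.85
tcp_pos: [0.5434, 0.1921, 0.1389]
eef_rot: [180.0, -0.0, -87.7]
contact_force: [-0.3, 0.9, -0.4]
gripper_width: 0.0007
time_s: 17.02
tcp_pos: [0.5435, 0.1921, 0.137]
eef_rot: [180.0, -0.0, -87.7]
contact_force: [0.6, 0.2, -0.8]
gripper_width: 0.0002
time_s: 17.18
tcp_pos: [0.5435, 0.1922, 0.135]
eef_rot: [180.0, -0.0, -87.7]
contact_force: [0.3, 0.5, -0.4]
gripper_width: 0.0002
```

```bash
for i in 1 2 3; do echo; done; python3 -m inch '0 0 0.002 0 0 0 0; 0 0 0 0 0 0 0'; python3 -m inch '0 0 0.002 0 0 0 0; 0 0 0 0 0 0 0'
```

```text
time_s: 17.35
tcp_pos: [0.5437, 0.1922, 0.1348]
eef_rot: [-180.0, -0.0, -87.6]
contact_force: [-5.5, -0.4, 11.5]
gripper_width: 0.0002
time_s: 17.52
tcp_pos: [0.5438, 0.1922, 0.1347]
eef_rot: [-179.9, 0.0, -87.6]
contact_force: [-12.7, -2.1, 25.2]
gripper_width: 0.0003
```

The contact came at TCP z = 0.135 for a surface at 0.158, so the real tips are 23 mm above the reported TCP. I'll redo the hook with that correction.

```bash
python3 -m inch '0 0 -0.008 0 0 0 0; 0 0 -0.008 0 0 0 0; 0.012 0 0 0 0 0 0; 0.012 0 0 0 0 0 0; 0.012 0 0 0 0 0 0; 0.006 0 0 0 0 0 0; 0.0055 0 -0.002 0 0 0 0; 0.0055 0 -0.002 0 0 0 0; 0.0055 0 -0.002 0 0 0 0; 0.0055 0 -0.002 0 0 0 0; 0 0 0 0 0 0 0'
python3 - <<'E'
from h import *
s=r.get_state(); print(s["tcp_pos"],s["eef_rot"],s["contact_force"],s["gripper_width"])
im=r.capture("wrist"); cv2.imwrite("pics/w7.png",im[:,:,::-1])
E
```

```text
time_s: 18.43
tcp_pos: [0.5465, 0.1275, 0.1559]
eef_rot: [-180.0, -0.0, -87.7]
contact_force: [-0.2, 0.1, 0.2]
gripper_width: 0.0007
[0.54650484 0.12749998 0.15588987] [-1.79968409e+02 -2.41612519e-03 -8.76967154e+01] [-0.15895945  0.0953816   0.24698096] 0.0006503755380701176
```

View pics/w7.png

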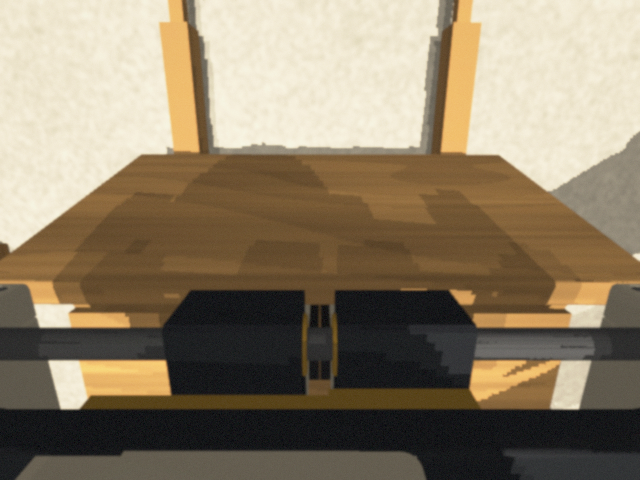

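```bash
python3 -m inch '0.0055 0 -0.002 0 0 0 0; 0.0055 0 -0.002 0 0 0 0; 0 0 0 0 0 0 0';  python3 -m inch '0.0055 0 -0.002 0 0 0 0; 0.0055 0 -0.002 0 0 0 0; 0 0 0 0 0 0 0'
python3 - <<'E'
from h import *
s=r.get_state(); print(s["tcp_pos"],s["eef_rot"],s["contact_force"],s["gripper_width"])
im=r.capture("wrist"); cv2.imwrite("pics/w8.png",im[:,:,::-1])
im=r.capture("scene"); cv2.imwrite("pics/s8.png",cv2.resize(im[150:320,320:480],None,fx=4,fy=3.5)[:,:,::-1])
E
```

```text
time_s: 18.73
tcp_pos: [0.5468, 0.1166, 0.1598]
eef_rot: [-180.0, -0.0, -87.7]
contact_force: [-0.4, 0.6, -0.3]
gripper_width: 0.0005
time_s: 18.98
tcp_pos: [0.5472, 0.1054, 0.1638]
eef_rot: [-180.0, -0.0, -87.7]
contact_force: [0.7, 0.1, -0.4]
gripper_width: 0.0005
[0.54721725 0.10540329 0.16380187] [-1.79986260e+02 -1.19436083e-02 -8.76952485e+01] [ 0.66842552  0.12043192 -0.3979494 ] 0.00047339568493411956
```

View pics/w8.png

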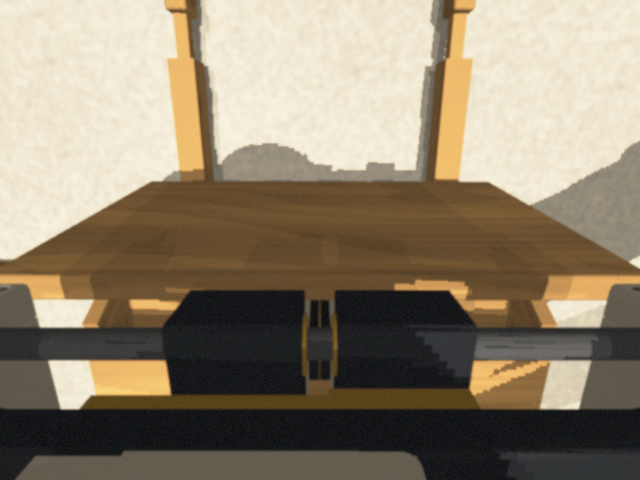

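View pics/s8.png

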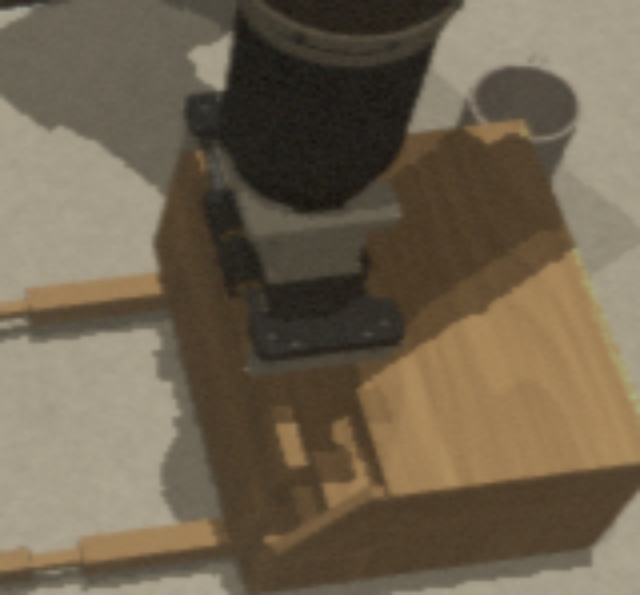

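```bash
python3 -m inch '0.0065 0 -0.002 0 0 0 0; 0.0065 0 -0.002 0 0 0 0; 0.006 0 -0.002 0 0 0 0; 0.007 0 0.0003 0 0 0 0; 0.007 0 0.0004 0 0 0 0; 0.007 0 0.001 0 0 0 0; 0.007 0 0.0013 0 0 0 0; 0.0068 0 0.0018 0 0 0 0; 0.0068 0 0.0018 0 0 0 0; 0.0066 0 0.0025 0 0 0 0; 0.0066 0 0.0026 0 0 0 0; 0.0063 0 0.0032 0 0 0 0; 0.0063 0 0.0032 0 0 0 0; 0 0 0 0 0 0 0'
python3 - <<'E'
from edge import *
s=r.get_state(); print(s["tcp_pos"],bur(s["tcp_pos"]),s["eef_rot"],s["contact_force"])
im=r.capture("wrist"); cv2.imwrite("pics/w9.png",im[:,:,::-1])
im=r.capture("scene"); cv2.imwrite("pics/s9.png",cv2.resize(im[150:320,320:480],None,fx=4,fy=3.5)[:,:,::-1])
E
```

```text
time_s: 20.25
tcp_pos: [0.5502, 0.0186, 0.1504]
eef_rot: [179.9, -0.0, -87.7]
contact_force: [0.0, 0.1, 0.4]
gripper_width: 0.0006
[0.55018991 0.01861601 0.15041072] [-0.0584  0.0012] [ 1.79927444e+02 -3.87186918e-02 -8.77254228e+01] [0.00262383 0.13957617 0.41420132]
```

View pics/w9.png

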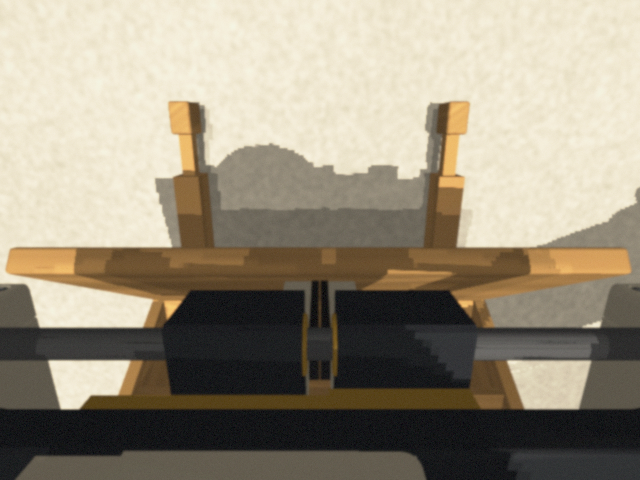

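View pics/s9.png

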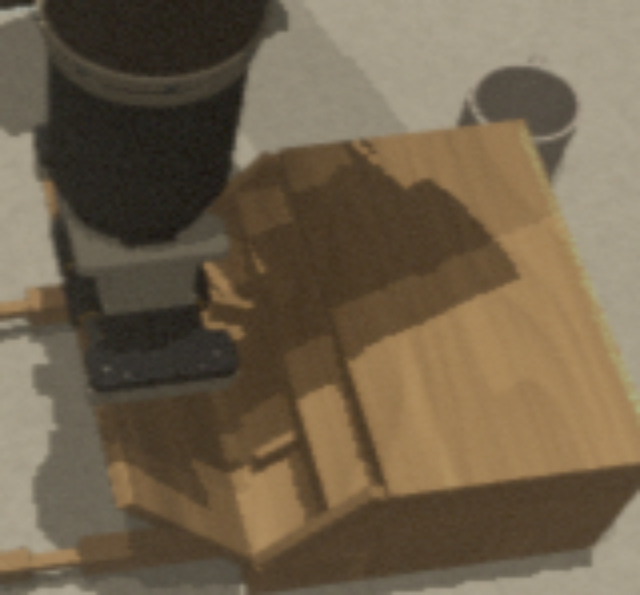

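The flap is about 30° past vertical and following the fingers. Carrying on along the arc.

```bash
python3 -m inch '0.006 0 0.0033 0 0 0 0; 0.006 0 0.0038 0 0 0 0; 0.0055 0 0.0044 0 0 0 0; 0.0055 0 0.0045 0 0 0 0; 0.005 0 0.005 0 0 0 0; 0.005 0 0.005 0 0 0 0; 0.0045 0 0.0054 0 0 0 0; 0.0045 0 0.0055 0 0 0 0; 0.0039 0 0.0059 0 0 0 0; 0.0038 0 0.006 0 0 0 0; 0.0032 0 0.0063 0 0 0 0; 0.0032 0 0.0063 0 0 0 0; 0.0026 0 0.0066 0 0 0 0; 0.0025 0 0.0066 0 0 0 0; 0.0018 0 0.0068 0 0 0 0; 0.0018 0 0.0068 0 0 0 0; 0 0 0 0 0 0 0'
python3 - <<'E'
from edge import *
s=r.get_state(); print(s["tcp_pos"],bur(s["tcp_pos"]),s["eef_rot"],s["contact_force"])
im=r.capture("wrist"); cv2.imwrite("pics/w10.png",im[:,:,::-1])
im=r.capture("scene"); cv2.imwrite("pics/s10.png",cv2.resize(im[150:320,320:480],None,fx=4,fy=3.5)[:,:,::-1])
E
```

```text
time_s: 21.77
tcp_pos: [0.5522, -0.0452, 0.0613]
eef_rot: [179.9, -0.0, -87.7]
contact_force: [0.5, 0.9, -0.3]
gripper_width: 0.0004
[ 0.55221851 -0.04520467  0.06132416] [-0.1222  0.0017] [ 1.79861385e+02 -1.53262117e-02 -8.77059318e+01] [ 0.53114236  0.92051331 -0.33073171]
```

View pics/w10.png

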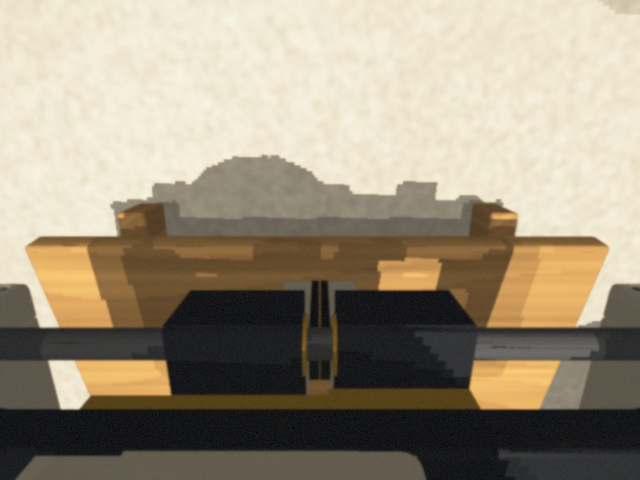

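View pics/s10.png

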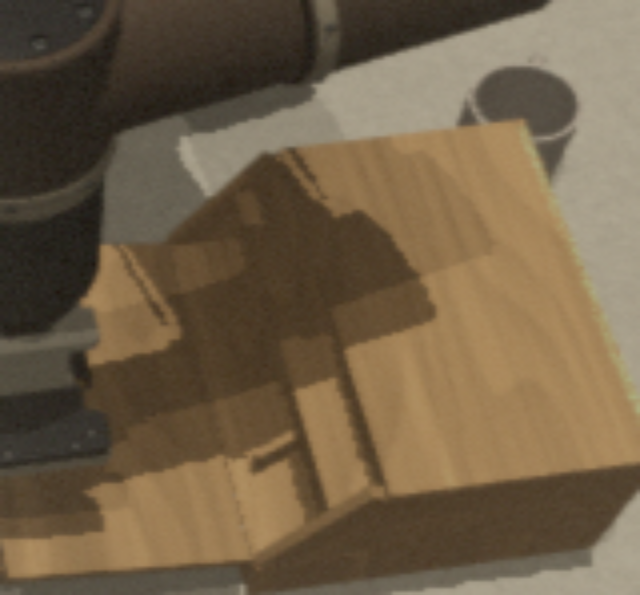

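```bash
python3 -m inch '0.001 0 0.006 0 0 0 0; 0.001 0 0.006 0 0 0 0; 0 0 0.006 0 0 0 0; 0 0 0.003 0 0 0 0; 0 0 0 0 0 0 0';  python3 -m inch '0 0 0.003 0 0 0 0; 0 0 0 0 0 0 0'; python3 -m inch '0 0 0.002 0 0 0 0; 0 0 0 0 0 0 0'
```

```text
time_s: 22.28
tcp_pos: [0.5527, -0.0469, 0.041]
eef_rot: [179.9, -0.0, -87.7]
contact_force: [-0.1, 0.2, -0.4]
gripper_width: 0.0005
time_s: 22.45
tcp_pos: [0.5531, -0.0468, 0.0386]
eef_rot: [180.0, -0.0, -87.7]
contact_force: [-0.8, -0.1, -1.0]
gripper_width: 0.0003
time_s: 22.62
tcp_pos: [0.5533, -0.0468, 0.0369]
eef_rot: [180.0, 0.0, -87.7]
contact_force: [-0.1, -0.2, 1.0]
gripper_width: 0.0007
```

```bash
python3 -m inch '0 0 0.002 0 0 0 0; 0 0 0 0 0 0 0'; python3 -m inch '0 0 0.001 0 0 0 0; 0 0 0 0 0 0 0'; python3 -m inch '0 0 0.001 0 0 0 0; 0 0 0 0 0 0 0'
```

```text
time_s: 22.78
tcp_pos: [0.5534, -0.0468, 0.0349]
eef_rot: [-180.0, 0.0, -87.7]
contact_force: [-0.4, 0.0, -0.4]
gripper_width: 0.0004
time_s: 22.95
tcp_pos: [0.5534, -0.0468, 0.0347]
eef_rot: [-180.0, -0.0, -87.7]
contact_force: [-1.4, 0.8, 7.2]
gripper_width: 0.0007
time_s: 23.12
tcp_pos: [0.5535, -0.0468, 0.0346]
eef_rot: [-180.0, -0.0, -87.6]
contact_force: [-6.5, 0.5, 15.3]
gripper_width: 0.0007
```

Firm contact came at 15 N with the tip at height 58 mm, so the flap is level on the supports. I'll lift, open the jaws and go over the tray.

```bash
python3 -m inch '0 0 -0.02 0 0 0 0; 0 0 -0.035 0 0 0 0.6; 0.01 0.002 -0.035 0 0 0 0.6; 0.035 0.005 -0.02 0 0 0 0.6; 0.035 0.006 -0.02 0 0 0 0.6; 0.035 0.006 -0.02 0 0 0 0.6; 0.035 0.006 -0.015 0 0 0 0.6; 0.035 0.006 0 0 0 0 0.6; 0.035 0.006 0 0 0 0 0.6; 0.035 0.006 0 0 0 0 0.6; 0.035 0.006 0 0 0 0 0.6; 0.018 0 0 0 0 0 0.6; 0 0 0 0 0 0.11 0.6; 0 0 0 0 0 0.11 0.6; 0 0 0 0 0 0.11 0.6; 0 0 0 0 0 0.11 0.6; 0 0 0 0 0 0.11 0.6; 0 0 0 0 0 0 0.6'
python3 - <<'E'
from edge import *
s=r.get_state(); print(s["tcp_pos"],s["eef_rot"],s["contact_force"],s["gripper_width"])
im=r.capture("wrist"); cv2.imwrite("pics/w11.png",im[:,:,::-1])
im=r.capture("scene"); cv2.imwrite("pics/s11.png",cv2.resize(im[120:340,220:500],None,fx=2.8,fy=2.7)[:,:,::-1])
E
```

```text
time_s: 24.62
tcp_pos: [0.5167, -0.3565, 0.1978]
eef_rot: [180.0, 0.0, -119.5]
contact_force: [0.9, 0.0, -0.5]
gripper_width: 0.0527
[ 0.5166546  -0.35649144  0.19780335] [ 1.79974820e+02  2.58417032e-03 -1.19487511e+02] [ 0.86917886  0.01220548 -0.49278662] 0.052671151249304944
```

View pics/w11.png

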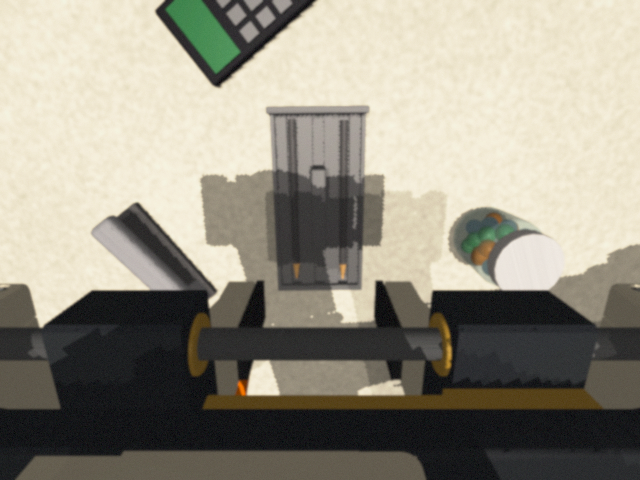

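View pics/s11.png

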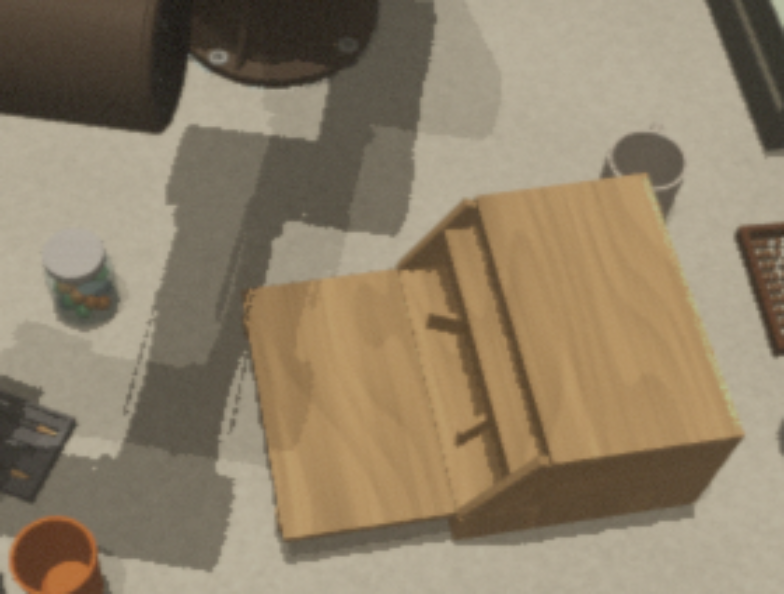

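Run:
```python
from edge import *
import cv2
W=cam("wrist")
im=cv2.imread('pics/w11.png'); cv2.imwrite('pics/w11z.png',cv2.resize(im[95:300,250:390],None,fx=4,fy=2.9,interpolation=2))
n=[ray("wrist",u,.016,W) for u in ((276,289),(362,289))]; p=[ray("wrist",u,.04,W) for u in ((267,107),(369,107))]
print(np.round(n+p,4), np.linalg.norm(n[0]-n[1]),np.linalg.norm(p[0]-p[1]))
N=(n[0]+n[1])[:2]/2; Pm=(p[0]+p[1])[:2]/2; d=N-Pm; print("len",np.linalg.norm(d),"yaw",np.degrees(np.arctan2(d[1],d[0])),"c",(N+Pm)/2)
s=r.get_state();print(s["tcp_pos"],s["eef_rot"])
for P,nm in ((p,'plate'),(n,'nose')):
    e=P[1]-P[0]; print(nm,np.degrees(np.arctan2(e[1],e[0])))
```

```text
[[ 0.6047 -0.2974  0.016 ]
 [ 0.522  -0.2515  0.016 ]
 [ 0.5126 -0.4608  0.04  ]
 [ 0.4338 -0.4171  0.04  ]] 0.09456634345641599 0.09010106382895537
len 0.18759465824745888 yaw 61.26424041159763 c [ 0.51826203 -0.35669742]
[ 0.51680939 -0.35649089  0.19792987] [ 1.79993615e+02  2.92933198e-03 -1.18981250e+02]
plate 151.0146466776848
nose 151.01919949566616
```

View pics/w11z.png

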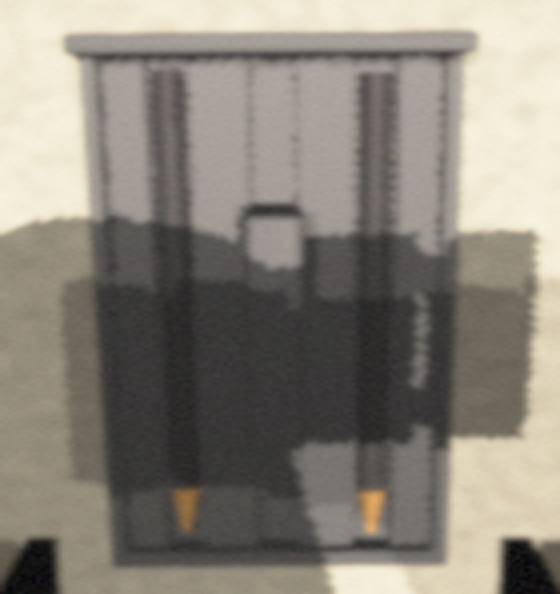

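The tray is at (0.518,-0.357), yaw 61°, nose at the bottom of the picture, and both pencils are in their slots. Next I narrow the jaws, go down over the rib and grip it.

```bash
python3 -m inch '0 -0.0012 0 0 0 0 0.3; 0 0 0.025 0 0 0 0.3; 0 0 0.035 0 0 0 0.3; 0 0 0.035 0 0 0 0.3; 0 0 0.03 0 0 0 0.3; 0 0 0.02 0 0 0 0.3; 0 0 0 0 0 0 0.3'
python3 - <<'E'
from edge import *
s=r.get_state(); print(s["tcp_pos"],s["eef_rot"],s["contact_force"],s["gripper_width"])
im=r.capture("wrist"); cv2.imwrite("pics/w12.png",im[:,:,::-1])
E
```

```text
time_s: 25.3
tcp_pos: [0.5149, -0.3557, 0.0481]
eef_rot: [179.5, -0.0, -119.1]
contact_force: [-0.3, -0.1, -0.7]
gripper_width: 0.0265
[ 0.51489996 -0.35571427  0.04814801] [ 1.79549805e+02 -3.59319086e-02 -1.19106185e+02] [-0.25346261 -0.06836385 -0.72192707] 0.02652336463377763
```

View pics/w12.png

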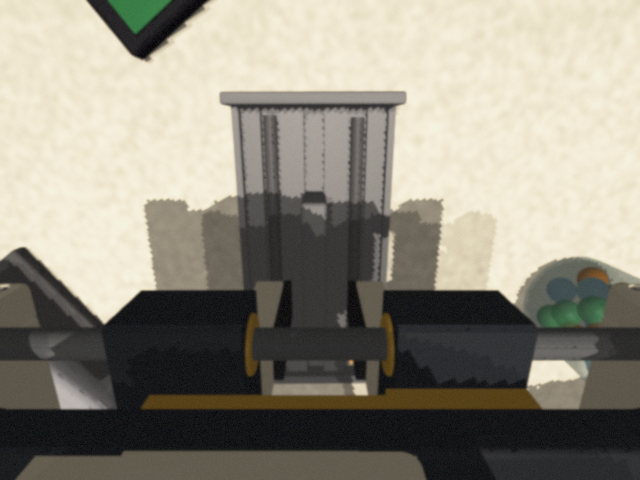

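Run:
```python
from edge import *
from scipy.spatial.transform import Rotation as Ro
W=cam("wrist"); s=r.get_state(); R=Ro.from_euler('xyz',s["eef_rot"],degrees=True).as_matrix()
for uv,z in (((314,200),.042),((312.5,95),.04),((237,110),.016),((391,110),.016)):
    P=ray("wrist",uv,z,W); print(P.round(4),(R.T@(P-s["tcp_pos"])).round(4))
print(s["tcp_pos"],s["eef_rot"])
```

```text
[ 0.4999 -0.3932  0.042 ] [ 0.04   -0.0035  0.0089]
[ 0.4749 -0.4393  0.04  ] [ 0.0925 -0.004   0.011 ]
[ 0.5154 -0.4548  0.016 ] [ 0.0863 -0.0471  0.0348]
[ 0.4394 -0.4126  0.016 ] [0.0863 0.0399 0.0352]
[ 0.51640107 -0.35655296  0.05091491] [ 1.79732200e+02 -4.93415014e-02 -1.19087930e+02]
```

```bash
python3 -m inch '0 -0.0035 0 0 0 0 0.3; 0 0 0.02 0 0 0 0.3; 0 0 0.02 0 0 0 0.3; 0 0 0.012 0 0 0 0.3; 0 0 0.006 0 0 0 0.3; 0 0 0 0 0 0 0.3; 0 0 0 0 0 0 0; 0 0 0 0 0 0 0; 0 0 0 0 0 0 0; 0 0 0 0 0 0 0; 0 0 0 0 0 0 0; 0 0 0 0 0 0 0' 25
```

```text
time_s: 26.35
tcp_pos: [0.521, -0.3589, -0.0038]
eef_rot: [-180.0, -0.0, -119.2]
contact_force: [-3.2, 2.5, 6.6]
gripper_width: 0.014
```

```bash
python3 -m inch '0 0 -0.004 0 0 0 0; 0 0 -0.01 0 0 0 0; 0 0 -0.02 0 0 0 0; 0 0 -0.025 0 0 0 0; 0 0 -0.025 0 0 0 0; 0 0 -0.015 0 0 0 0; 0 0 -0.006 0 0 0 0; 0 0 0 0 0 -0.03 0; 0 0 0 0 0 -0.06 0; 0 0 0 0 0 -0.08 0; 0 0 0 0 0 -0.08 0; 0 0 0 0 0 -0.08 0; 0 0 0 0 0 -0.08 0; 0 0 0 0 0 -0.07 0; 0 0 0 0 0 -0.05 0; 0 0 0 0 0 -0.02 0; 0 0 0 0 0 0 0'
python3 - <<'E'
from edge import *
s=r.get_state(); print(s["tcp_pos"],s["eef_rot"],s["contact_force"],s["gripper_width"])
im=r.capture("wrist"); cv2.imwrite("pics/w13.png",im[:,:,::-1])
E
```

```text
time_s: 27.77
tcp_pos: [0.5206, -0.3586, 0.0996]
eef_rot: [180.0, 0.0, -87.7]
contact_force: [0.0, 0.5, -2.8]
gripper_width: 0.0138
[ 0.52064333 -0.35862195  0.09957222] [ 1.79960630e+02  2.65875104e-02 -8.76817654e+01] [ 0.04199266  0.51439714 -2.76939467] 0.013802559996570488
```

View pics/w13.png

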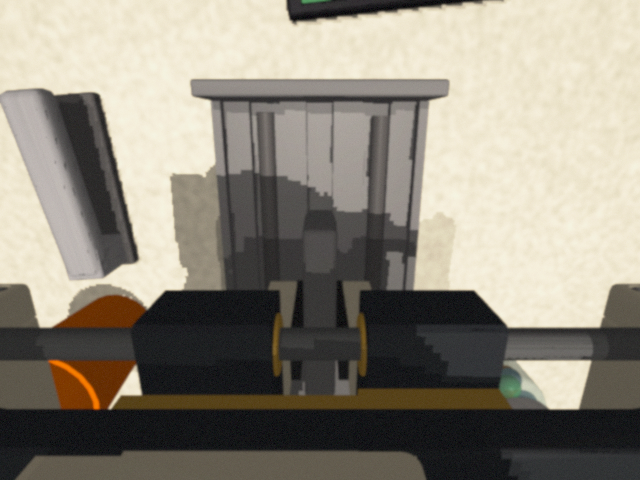

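The tray is held level and straight (plate at columns 191–448) with both pencils in. Carrying it to the flap.

```bash
python3 -m inch '-0.01 -0.0015 0 0 0 0 0; -0.02 -0.003 0 0 0 0 0; -0.025 -0.0038 0 0 0 0 0; -0.025 -0.0038 0 0 0 0 0; -0.025 -0.0038 0 0 0 0 0; -0.025 -0.0038 0 0 0 0 0; -0.025 -0.0038 0 0 0 0 0; -0.025 -0.0038 0 0 0 0 0; -0.025 -0.0038 0 0 0 0 0; -0.025 -0.0038 0 0 0 0 0; -0.025 -0.0038 0 0 0 0 0; -0.02 -0.003 0 0 0 0 0; -0.015 -0.002 0 0 0 0 0; -0.0095 -0.0018 0 0 0 0 0; 0 0 0 0 0 0 0; 0 0 0 0 0 0 0'
python3 - <<'E'
from edge import *
s=r.get_state(); print(s["tcp_pos"],bur(s["tcp_pos"]),s["eef_rot"],s["contact_force"],s["gripper_width"])
im=r.capture("wrist"); cv2.imwrite("pics/w14.png",im[:,:,::-1])
im=r.capture("scene"); cv2.imwrite("pics/s14.png",cv2.resize(im[150:330,320:490],None,fx=4.5,fy=3.3)[:,:,::-1])
im=r.capture("top"); cv2.imwrite("pics/top14.png",cv2.resize(im[160:300,170:370],None,fx=4,fy=4)[:,:,::-1])
E
```

```text
time_s: 29.15
tcp_pos: [0.5542, -0.0574, 0.1]
eef_rot: [180.0, -0.0, -87.6]
contact_force: [-0.5, 0.0, -2.1]
gripper_width: 0.0136
[ 0.55420399 -0.05735175  0.10002876] [-0.1345  0.0002] [ 1.79995324e+02 -1.15868569e-03 -8.76490431e+01] [-0.52068792  0.03018051 -2.07545788] 0.013647208604417886
```

View pics/w14.png

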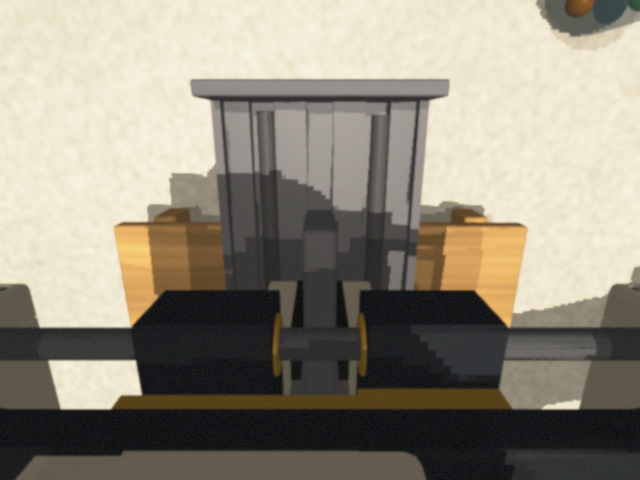

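View pics/s14.png

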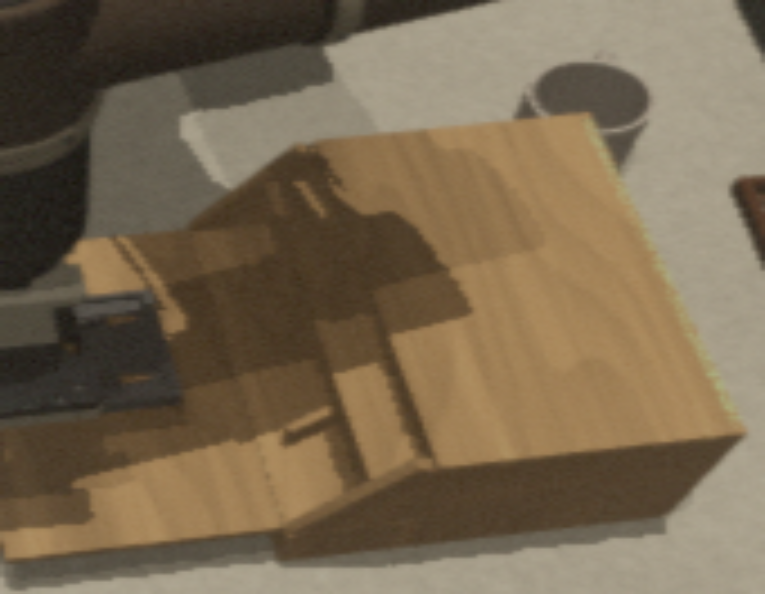

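View pics/top14.png

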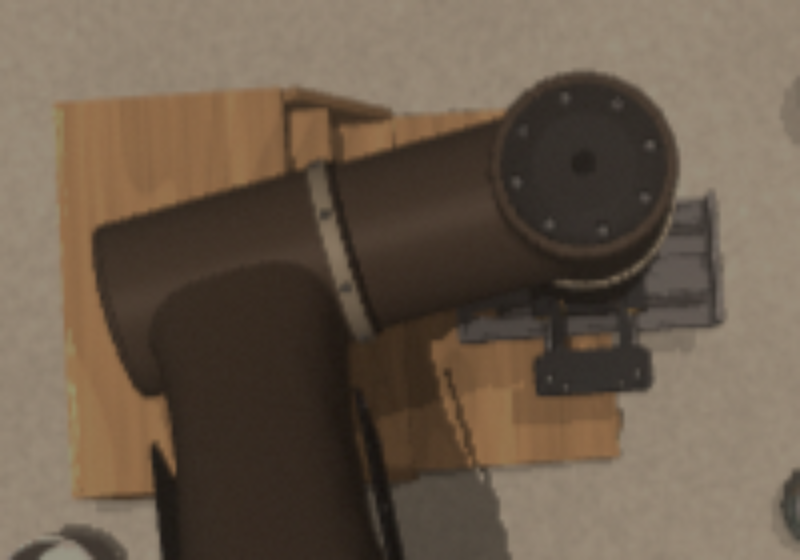

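Run:
```python
from edge import *
from scipy.spatial.transform import Rotation as Ro
W=cam("wrist"); s=r.get_state(); R=Ro.from_euler('xyz',s["eef_rot"],degrees=True).as_matrix()
im=cv2.imread('pics/w14.png'); a=cv2.resize(im[205:255,100:200],None,fx=4,fy=4,interpolation=2); b=cv2.resize(im[205:255,450:550],None,fx=4,fy=4,interpolation=2); cv2.imwrite('pics/w14z.png',cv2.hconcat([a,b]))
f=[ray("wrist",u,.058,W) for u in ((117,224),(525,224))]
t=[ray("wrist",u,s["tcp_pos"][2]+.0038+.04,W) for u in ((191,80),(448,80))]
for P in f+t: print(P.round(4),(R.T@(P-s["tcp_pos"])).round(4),bur(P))
```

```text
[ 0.6853 -0.0716  0.058 ] [ 0.0184 -0.1306  0.0419] [-0.154  -0.1302]
[ 0.4248 -0.0818  0.058 ] [0.0183 0.13   0.042 ] [-0.1537  0.1304]
[ 0.6042 -0.1505  0.1438] [ 0.094  -0.0464 -0.0438] [-0.2295 -0.046 ]
[ 0.5141 -0.154   0.1438] [ 0.094   0.0438 -0.0438] [-0.2295  0.0442]
```

View pics/w14z.png

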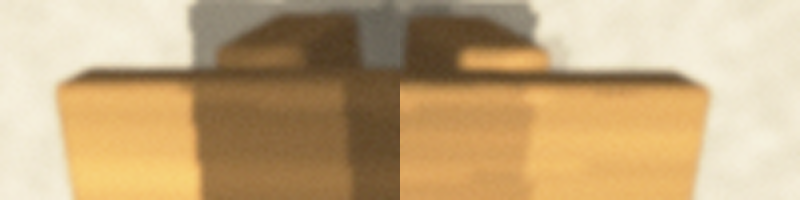

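```bash
python3 -m inch '-0.01 0.001 0 0 0 0 0; -0.02 0 0 0 0 0 0; -0.01 0 0 0 0 0 0; -0.005 0 0.004 0 0 0 0; 0 0 0.01 0 0 0 0; 0 0 0.012 0 0 0 0; 0 0 0.01 0 0 0 0; 0 0 0.005 0 0 0 0; 0 0 0.002 0 0 0 0; 0 0 0 0 0 0 0';  python3 -m inch '0 0 0.001 0 0 0 0; 0 0 0 0 0 0 0'; python3 -m inch '0 0 0.001 0 0 0 0; 0 0 0 0 0 0 0'
```

```text
time_s: 30.13
tcp_pos: [0.5511, -0.0133, 0.0562]
eef_rot: [179.9, -0.0, -87.7]
contact_force: [-0.3, -0.3, -2.1]
gripper_width: 0.0137
time_s: 30.3
tcp_pos: [0.5518, -0.0128, 0.0563]
eef_rot: [-180.0, 0.0, -87.7]
contact_force: [0.0, 0.3, -2.7]
gripper_width: 0.014
time_s: 30.47
tcp_pos: [0.5516, -0.0128, 0.0553]
eef_rot: [-180.0, 0.0, -87.7]
contact_force: [0.0, 0.2, -1.9]
gripper_width: 0.0138
```

```bash
python3 -m inch '0 0 0.001 0 0 0 0; 0 0 0 0 0 0 0'; python3 -m inch '0 0 0.0007 0 0 0 0; 0 0 0 0 0 0 0'
```

```text
time_s: 30.63
tcp_pos: [0.5516, -0.0128, 0.0541]
eef_rot: [-180.0, 0.0, -87.7]
contact_force: [-0.3, -0.2, -2.2]
gripper_width: 0.0139
time_s: 30.8
tcp_pos: [0.5516, -0.0128, 0.0541]
eef_rot: [-180.0, -0.0, -87.7]
contact_force: [-2.0, 0.2, 4.9]
gripper_width: 0.0137
```

```bash
python3 -m inch '-0.004 0 -0.0006 0 0 0 0; -0.008 0 0 0 0 0 0; -0.008 0 0 0 0 0 0; -0.008 0 0 0 0 0 0; -0.006 0 0 0 0 0 0; 0 0 0 0 0 0 0'; python3 -m inch '-0.006 0 0 0 0 0 0; -0.006 0 0 0 0 0 0; -0.006 0 0 0 0 0 0; 0 0 0 0 0 0 0'
python3 - <<'E'
from edge import *
s=r.get_state(); print(s["tcp_pos"],bur(s["tcp_pos"]),s["eef_rot"],s["contact_force"],s["gripper_width"])
im=r.capture("wrist"); cv2.imwrite("pics/w15.png",im[:,:,::-1])
im=r.capture("scene"); cv2.imwrite("pics/s15.png",cv2.resize(im[150:330,320:490],None,fx=4.5,fy=3.3)[:,:,::-1])
E
```

```text
time_s: 31.3
tcp_pos: [0.5504, 0.0229, 0.0542]
eef_rot: [-180.0, 0.0, -87.6]
contact_force: [-1.2, 2.9, 1.3]
gripper_width: 0.0138
time_s: 31.63
tcp_pos: [0.5495, 0.0403, 0.0541]
eef_rot: [-180.0, 0.0, -87.7]
contact_force: [-1.4, 1.9, 4.4]
gripper_width: 0.0137
[0.54952163 0.04025377 0.05413084] [-0.0367  0.001 ] [-1.79974414e+02  2.43340767e-02 -8.76554594e+01] [-1.43663612  1.90812793  4.35752754] 0.01373398226494899
```

View pics/w15.png

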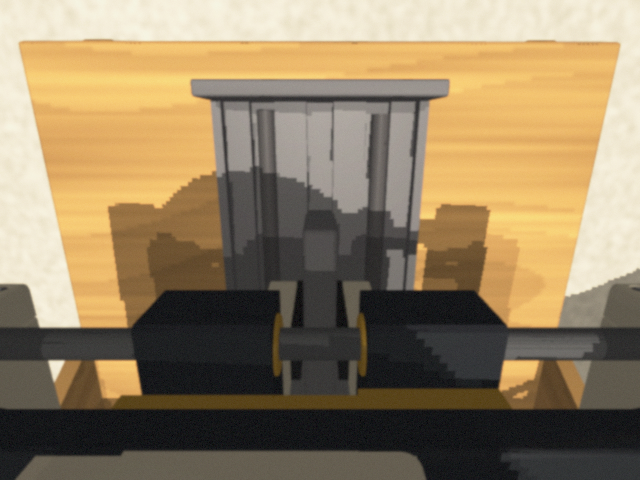

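View pics/s15.png

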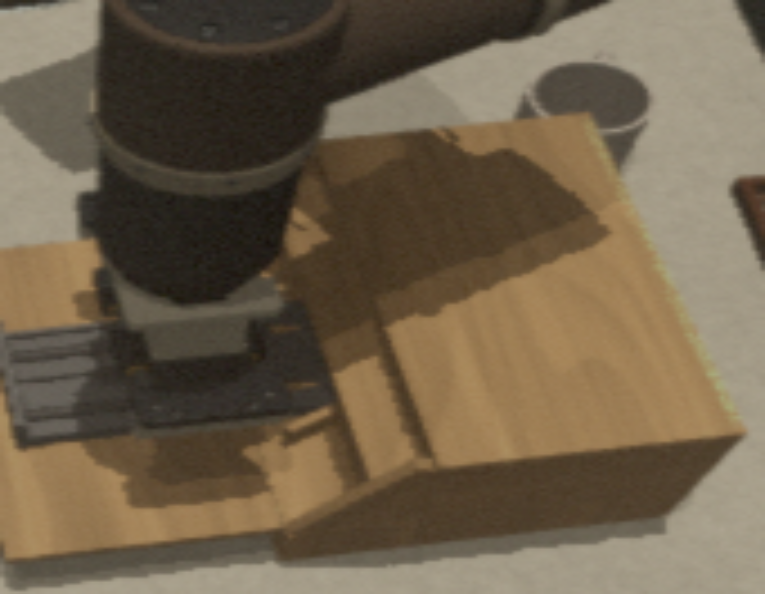

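```bash
python3 -m inch '-0.005 0 0 0 0 0 0; -0.006 0 0 0 0 0 0; -0.006 0 0 0 0 0 0; -0.006 0 0 0 0 0 0; -0.005 0 0 0 0 0 0; 0 0 0 0 0 0 0'
```

```text
time_s: 32.23
tcp_pos: [0.5484, 0.0677, 0.0541]
eef_rot: [-180.0, -0.0, -87.7]
contact_force: [-1.9, -1.5, 5.4]
gripper_width: 0.0139
```

```bash
python3 -m inch '0 0 0 0 0 0 0.3; 0 0 0 0 0 0 0.3; 0 0 0 0 0 0 0.3; 0 0 0 0 0 0 0.3; 0 0 -0.005 0 0 0 0.3; 0 0 -0.015 0 0 0 0.3; 0 0 -0.025 0 0 0 0.55; 0 0 -0.01 0 0 0 0.55; 0.02 0 0 0 0 0 0.55; 0.035 0 0 0 0 0 0.55; 0.035 0 0 0 0 0 0.55; 0.025 0 0 0 0 0 0.55; 0.008 0 0 0 0 0 0.55; 0 0 0 0 0 0 0.55'
python3 - <<'E'
from edge import *
s=r.get_state(); print(s["tcp_pos"],bur(s["tcp_pos"]),s["eef_rot"],s["contact_force"],s["gripper_width"])
im=r.capture("wrist"); cv2.imwrite("pics/w16.png",im[:,:,::-1])
im=r.capture("scene"); cv2.imwrite("pics/s16.png",cv2.resize(im[150:330,320:490],None,fx=4.5,fy=3.3)[:,:,::-1])
E
```

```text
time_s: 33.4
tcp_pos: [0.5531, -0.0576, 0.109]
eef_rot: [-180.0, 0.0, -87.8]
contact_force: [-0.2, 0.2, -0.2]
gripper_width: 0.0484
[ 0.55306609 -0.05758567  0.10899591] [-0.1346  0.0013] [-1.79996484e+02  2.95860976e-03 -8.78386531e+01] [-0.16344447  0.17602752 -0.20295669] 0.048384441850655116
```

View pics/w16.png

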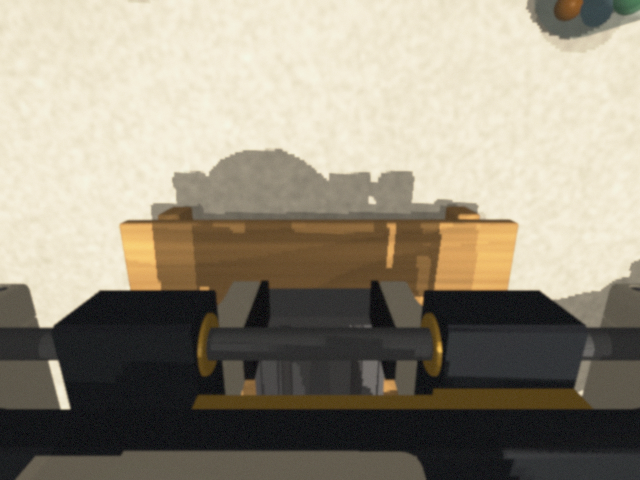

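View pics/s16.png

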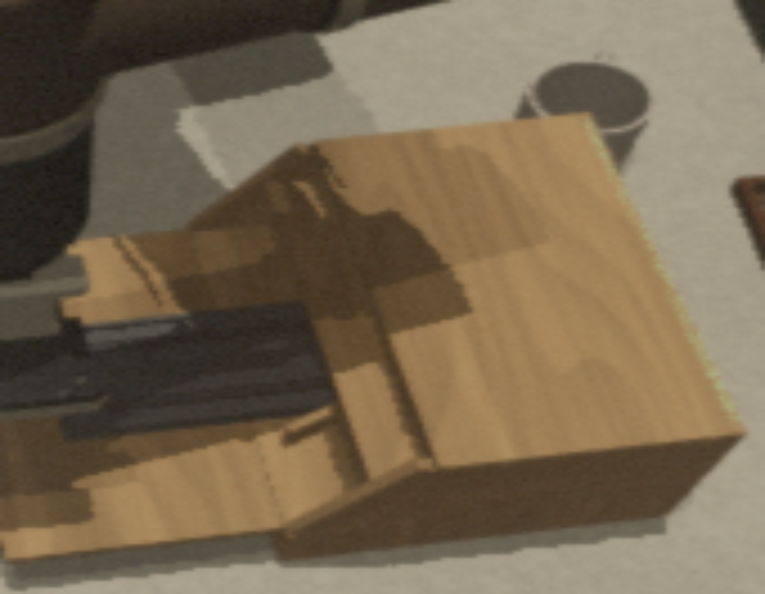

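```bash
python3 - <<'E'
from edge import *
W=cam("wrist"); print(bur(ray("wrist",(320,289),.058,W)))
E
python3 -m inch '0 0 0.02 0 0 0 0.55; 0 0 0.025 0 0 0 0.55; 0 0 0.012 0 0 0 0.55; 0 0 0.005 0 0 0 0.55; -0.006 0 0 0 0 0 0.55; -0.006 0 0 0 0 0 0.55; -0.006 0 0 0 0 0 0.55; -0.006 0 0 0 0 0 0.55; -0.006 0 0 0 0 0 0.55; -0.006 0 0 0 0 0 0.55; 0 0 0 0 0 0 0.55'
```

```text
[-1.014e-01  1.000e-04]
time_s: 34.42
tcp_pos: [0.5522, -0.0186, 0.0475]
eef_rot: [-179.9, 0.0, -87.6]
contact_force: [0.1, 0.1, -0.2]
gripper_width: 0.0485
```

```bash
python3 -m inch '-0.006 0 0 0 0 0 0.55; -0.006 0 0 0 0 0 0.55; -0.006 0 0 0 0 0 0.55; -0.006 0 0 0 0 0 0.55; -0.006 0 0 0 0 0 0.55; -0.006 0 0 0 0 0 0.55; 0 0 0 0 0 0 0.55'
python3 - <<'E'
from edge import *
s=r.get_state(); print(s["tcp_pos"],bur(s["tcp_pos"]),s["eef_rot"],s["contact_force"],s["gripper_width"])
im=r.capture("wrist"); cv2.imwrite("pics/w17.png",im[:,:,::-1])
im=r.capture("scene"); cv2.imwrite("pics/s17.png",cv2.resize(im[150:330,320:490],None,fx=4.5,fy=3.3)[:,:,::-1])
E
```

```text
time_s: 35.0
tcp_pos: [0.5504, 0.0174, 0.0469]
eef_rot: [-180.0, 0.0, -87.6]
contact_force: [0.2, -0.2, 0.2]
gripper_width: 0.0483
[0.55037735 0.0173795  0.04685447] [-0.0596  0.001 ] [-1.79992853e+02  1.33127521e-02 -8.76345651e+01] [ 0.23129835 -0.20982117  0.18768651] 0.04831559035187259
```

View pics/w17.png

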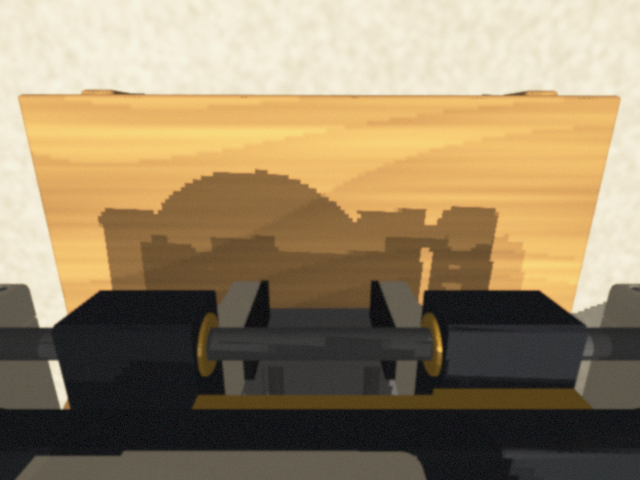

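View pics/s17.png

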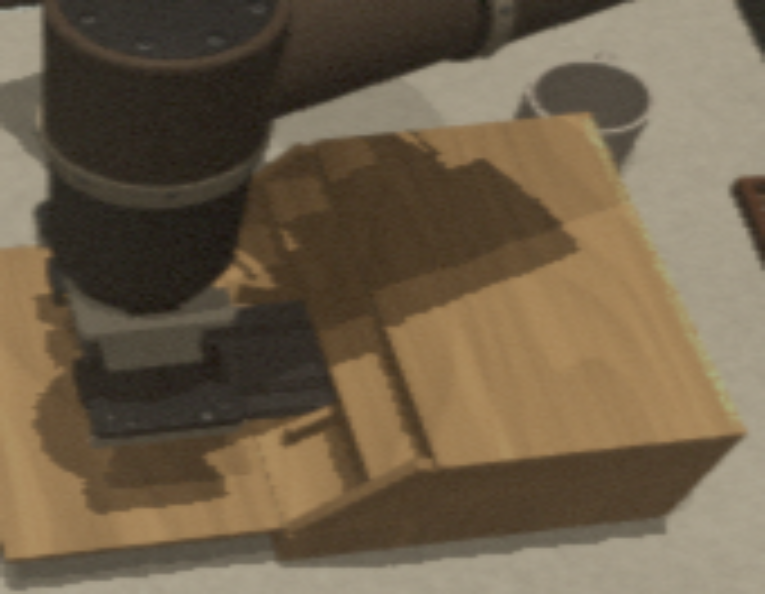

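```bash
python3 -m inch '-0.006 0 0 0 0 0 0.55; -0.006 0 0 0 0 0 0.55; -0.006 0 0 0 0 0 0.55; -0.006 0 0 0 0 0 0.55; -0.006 0 0 0 0 0 0.55; -0.006 0 0 0 0 0 0.55; -0.006 0 0 0 0 0 0.55; 0 0 0 0 0 0 0.55'; python3 -m inch '-0.004 0 0 0 0 0 0.55; -0.003 0 0 0 0 0 0.55; 0 0 0 0 0 0 0.55';  python3 -m inch '-0.003 0 0 0 0 0 0.55; 0 0 0 0 0 0 0.55'
```

```text
time_s: 35.77
tcp_pos: [0.5488, 0.0594, 0.047]
eef_rot: [-180.0, 0.0, -87.6]
contact_force: [0.4, 0.9, -1.1]
gripper_width: 0.0483
time_s: 36.02
tcp_pos: [0.5484, 0.0656, 0.047]
eef_rot: [-180.0, 0.0, -87.7]
contact_force: [0.9, 0.1, 0.1]
gripper_width: 0.0482
time_s: 36.18
tcp_pos: [0.5482, 0.0684, 0.0469]
eef_rot: [-180.0, 0.0, -87.7]
contact_force: [0.3, 0.3, -0.2]
gripper_width: 0.0478
```

```bash
python3 -m inch '-0.002 0 0 0 0 0 0.55; -0.002 0 0 0 0 0 0.55; 0 0 0 0 0 0 0.55'; python3 -m inch '-0.002 0 0 0 0 0 0.55; 0 0 0 0 0 0 0.55';  python3 -m inch '-0.002 0 0 0 0 0 0.55; 0 0 0 0 0 0 0.55'
```

```text
time_s: 36.43
tcp_pos: [0.548, 0.0724, 0.0469]
eef_rot: [-180.0, 0.0, -87.7]
contact_force: [-0.3, -1.1, -0.1]
gripper_width: 0.0483
time_s: 36.6
tcp_pos: [0.5479, 0.0743, 0.0469]
eef_rot: [180.0, 0.0, -87.7]
contact_force: [0.1, -1.4, 1.0]
gripper_width: 0.0483
time_s: 36.77
tcp_pos: [0.5479, 0.0764, 0.0469]
eef_rot: [-180.0, 0.0, -87.7]
contact_force: [-0.5, -1.4, 1.4]
gripper_width: 0.0481
```

```bash
python3 -m inch '-0.001 0 0 0 0 0 0.55; 0 0 0 0 0 0 0.55'; python3 -m inch '-0.001 0 0 0 0 0 0.55; 0 0 0 0 0 0 0.55';  python3 -m inch '-0.001 0 0 0 0 0 0.55; 0 0 0 0 0 0 0.55'
```

```text
time_s: 36.93
tcp_pos: [0.5478, 0.0773, 0.0469]
eef_rot: [180.0, 0.0, -87.7]
contact_force: [-1.5, -1.3, 0.3]
gripper_width: 0.0482
time_s: 37.1
tcp_pos: [0.5477, 0.0782, 0.0469]
eef_rot: [180.0, -0.0, -87.7]
contact_force: [0.2, -1.6, 0.5]
gripper_width: 0.048
time_s: 37.27
tcp_pos: [0.5474, 0.0782, 0.0469]
eef_rot: [179.9, -0.1, -87.7]
contact_force: [-0.2, -7.1, 2.0]
gripper_width: 0.0481
```

```bash
python3 -m inch '-0.001 0 0 0 0 0 0.55; 0 0 0 0 0 0 0.55'; python3 -m inch '0.003 0 0 0 0 0 0.55; 0.01 0 0 0 0 0 0.55; 0.03 0 -0.01 0 0 0 0.55; 0.03 0 -0.03 0 0 0 0.55; 0.03 0 -0.04 0 0 0 0.55; 0.03 0 -0.03 0 0 0 0.55; 0.03 0 -0.02 0 0 0 0.55; 0 0 0 0 0 0 0.55'
python3 - <<'E'
from edge import *
s=r.get_state(); print(s["tcp_pos"],bur(s["tcp_pos"]),s["eef_rot"],s["contact_force"],s["gripper_width"])
im=r.capture("wrist"); cv2.imwrite("pics/w18.png",im[:,:,::-1])
im=r.capture("scene"); cv2.imwrite("pics/s18.png",cv2.resize(im[150:330,320:490],None,fx=4.5,fy=3.3)[:,:,::-1])
E
```

```text
time_s: 37.43
tcp_pos: [0.5474, 0.0782, 0.047]
eef_rot: [179.9, -0.1, -87.7]
contact_force: [1.1, -11.6, 2.3]
gripper_width: 0.0478
time_s: 38.1
tcp_pos: [0.5566, -0.0804, 0.1743]
eef_rot: [-179.5, -0.0, -87.8]
contact_force: [0.8, 0.7, 0.4]
gripper_width: 0.0483
[ 0.55661609 -0.08043772  0.17432191] [-0.1576 -0.0013] [-1.79544931e+02 -1.16623054e-02 -8.77779317e+01] [0.84292475 0.73924978 0.37067731] 0.048321742989095605
```

View pics/w18.png

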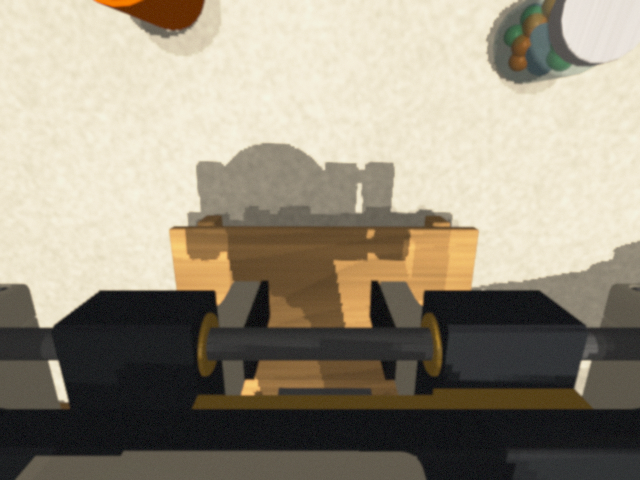

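View pics/s18.png

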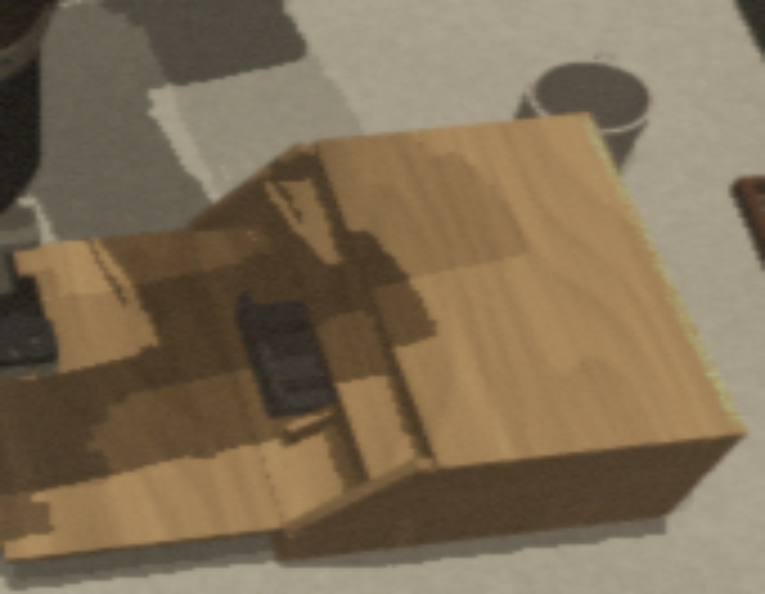

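```bash
python3 -m inch '0.03 0 -0.01 0 0 0 0.55; 0.04 0 -0.01 0 0 0 0.55; 0.04 0 -0.01 0 0 0 0.55; 0.03 0 0 0 0 0 0.55; 0 0 0 0 -0.1 0 0.55; 0 0 0 0 -0.1 0 0.55; 0 0 0 0 -0.1 0 0.55; 0 0 0 0 -0.1 0 0.55; 0 0 0 0 -0.1 0 0.55; 0 0 0 0 0 0 0.55'
python3 - <<'E'
from edge import *
s=r.get_state(); print(s["tcp_pos"],bur(s["tcp_pos"]),s["eef_rot"],s["contact_force"],s["gripper_width"])
im=r.capture("wrist"); cv2.imwrite("pics/w19.png",im[:,:,::-1])
im=r.capture("top"); cv2.imwrite("pics/top19.png",im[:,:,::-1])
for n in ("tray","pencil_a"): print(r.recognise(n,"wrist")[:2])
E
```

```text
time_s: 39.03
tcp_pos: [0.5588, -0.2179, 0.1948]
eef_rot: [179.6, 29.2, -88.1]
contact_force: [-0.8, 0.3, -1.9]
gripper_width: 0.0483
[ 0.55875988 -0.21791073  0.19480834] [-0.2951  0.0021] [179.61511232  29.17246296 -88.077878  ] [-0.78419378  0.29025639 -1.91682762] 0.04829178644674607
[]
[]
```

View pics/w19.png

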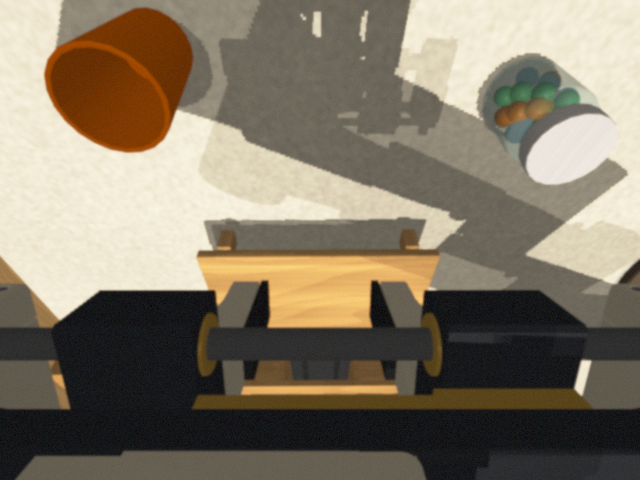

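View pics/top19.png

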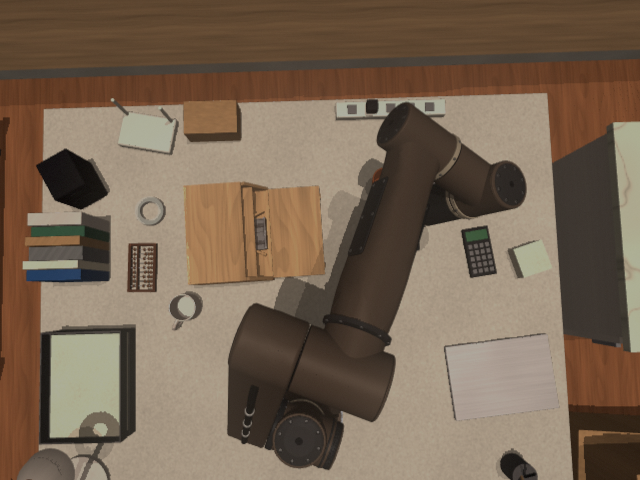

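Run:
```python
from edge import *
im=cv2.imread('pics/top19.png'); cv2.imwrite('pics/top19z.png',cv2.resize(im[175:295,180:335],None,fx=5,fy=5,interpolation=2))
s=cv2.imread('pics/top0.png'); d=cv2.absdiff(im,s)
```

```text
(no output)
```

View pics/top19z.png

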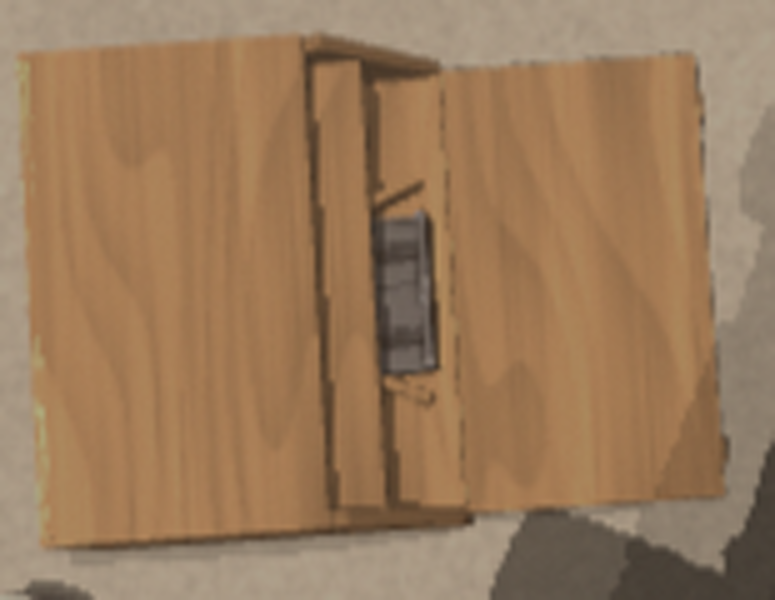

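Run:
```python
from edge import *
for l,uv,z in (("plate",(180+434.5/5,175+58),.096),("hinge",(180+453.5/5,175+58),.058),("edge",(180+709/5,175+58),.058)):
    P=ray("top",uv,z); print(l,P.round(4),bur(P))
for n in ("abacus","pencil_pot","stapler","marble_jar","mug","tape_roll","calculator"):
    L=r.recognise(n,"top"); print(n,[(x["xy"],round(x["p"],2)) for x in L[:1]])
im=cv2.imread('pics/top0.png')
```

```text
plate [0.5422 0.085  0.096 ] [0.0082 0.0065]
hinge [0.5461 0.077  0.058 ] [0.0002 0.0029]
edge [ 0.5415 -0.0757  0.058 ] [-0.1523  0.0136]
abacus [([146.7, 269.0], 0.9)]
pencil_pot [([247.0, 231.5], 0.46)]
stapler [([158.7, 209.1], 0.59)]
marble_jar []
mug [([181.5, 308.6], 0.89)]
tape_roll [([145.4, 206.8], 0.7)]
calculator [([479.2, 252.1], 0.94)]
```

```bash
python3 -m inch '0 0 0 0 0 0 0.55; 0 0 0 0 0 0 0.55; 0 0 0 0 0 0 0.55; 0 0 0 0 0 0 0.55'; python3 -c "
from plant import r
r.close_job()"
```

```text
time_s: 39.92
tcp_pos: [0.5597, -0.2166, 0.1992]
eef_rot: [-180.0, 28.6, -87.7]
contact_force: [0.3, 0.0, 0.5]
gripper_width: 0.0482
the job is handed in; nothing more can be done
```

The bureau is open and the tray is put away. I handed the job in at about 40 s of the 72 s allowed; no verdict was reported.

**What I did:** I pulled both supports out to their stops and lowered the flap onto them, where it met firm contact at a height of 58 mm. I set the tray on the flap nose first, slid it into the bay mouth by its rib, then pushed on the front plate until it stopped dead at 7–12 N.

**Last checks:**
- **Tray position:** the push stop puts the tray origin at about bureau x = 106 mm. The top camera gives about 103 mm, give or take 3 mm. Both are inside the 99–110 mm window.
- **Tray angle and pencils:** the front plate is parallel to the hinge line to within about 0.2°. Two dark strips in the tray's slots, which I take to be the pencils' rear ends, are in place; the rest is under the bay roof and could not be seen.
- **Flap and robot:** the flap is down, and the arm was clear of everything with about zero force.

**What disagreed or failed:**
- **Fingertips:** the real fingertips end about 23 mm above the reported tool point. My first hook therefore only pushed on the top of the flap edge, with about 18 N, and opened it slightly. I measured the offset on the bureau's top board, corrected for it and hooked again.
- **Flap middle line:** the top camera puts it several mm off the wrist camera's estimate. I used the wrist camera, and the tray went in with little side force.
- **Bystanders:** I saw none of them touched. The recogniser placed the abacus, mug, tape roll and calculator close to where they started. It missed the marble jar and gave wrong places for the pot and stapler. The last wrist picture shows the jar and pot upright, but the stapler was not checked again.

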